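Tip a tool case out of a packed rack and stand it on the surface plate

ROBOT

A 7-joint arm with a two-finger parallel gripper is mounted at the origin on the work surface. World frame = base frame: x ahead of the robot, y to its left, z up, the work surface at z = 0. Lengths are in m, angles in rad, forces in N, time in s.
With the tool pointing down it reaches from about 0.4 to 0.875 m from the base axis. Payload 19.3 kg.
Tool frame: the origin (TCP) lies at the very end of the fingers, on their centre line; the grasp point (between the pads) lies 19 mm behind it; x points along the fingers, z is the direction in which the jaws open and shut, and the axes are right-handed (so a half turn about x gives the same grasp; the last joint's range is limited). The gripper opens to 85 mm and grips with 20 to 120 N. Pads are 22 mm wide; open, the fingers measure 114 mm over their backs; the gripper's body (76 mm by 85 mm) begins 54 mm behind the grasp point. The pads swing forward as they close: fully open they stand 13 mm farther back than shut.
Start: joints at [1.166, 0.521, -0.036, 1.599, 0.021, 1.021, -0.113], TCP at [0.205, -0.59, 0.21] pointing down, gripper open.
Joint ranges: [-2.91, 2.91], [-0.3, 2.13], [-1.5, 1.42], [0.17, 2.43], [-1.26, 4.41], [0.16, 1.93], [-2.52, 2.52]. Speed limits (rad/s): [1.89, 1.89, 2.39, 2.39, 3.01, 3.01, 3.01].

INTERFACE

Orientations are given as a rotation vector (axis times angle).
In Python, from station import monitor, vision, ticket gives the robot as it stands.
- The arm moves only by the tool servo_tool, never from a script. Its argument "targets" is a list of rows, each a list of 5 numbers: the closure in counts, from 0 (fully open) to 255 (shut), then the shift along the tool's x, y, z in m, then the turn about the tool's x in rad. In form: [[gripper, dx, dy, dz, yaw], ...]. A call has exactly 10 rows; each row is the pose to reach, as a shift and turn from the pose measured when the call began, along the tool's axes at that moment; what a row does not reach only later rows make up. A row lasts 1/12 s, in which the tool goes at most 41.7 mm and 7.16 degrees, less where a joint would pass 70% of its speed; a pose out of reach is approached as far as the arm can. A call with a gripper value outside its range is refused whole. The fingers move at their own pace and stop on an object; the grip force is fixed at half the most. Time passes only in rows, so rows that repeat a pose let the fingers close, or fill a call up. It gives the time, the measured TCP pose, the force and the opening at its end, in the units of the state.
- monitor.read_state(): the state, without advancing time (a new reading comes with each control period).
- vision.read_camera(name): name is "scene" or "top"; returns the picture (480x640x3 uint8, red, green, blue); there is no depth.
- vision.camera_info(name): a dict with "fx", "fy", "cx", "cy" (pixels), "dist" ([k1, k2, p1, p2, k3] as OpenCV has them; the pictures are not rectified), "xyz" and "attitude" of the camera in the world. Camera axes: x right, y down, z forward; pixel columns grow to the right and rows downward; lengths in m; the calibration is good to about 2 mm. A picture is of the moment at which its call begins. camera_info takes no time and is no camera call.
- ticket.job_done(): hands the job in, once; it reports no verdict.
The state is a dict: "clock": time; "joint_positions": joint angles; "dq": joint speeds; "joint_efforts": joint torques, N m; "tool_pos": TCP position; "tcp_rot": TCP orientation; "contact_force": force on the tool from outside, world axes, zero at the start; "wrist_torque": the same for the moment, N m; "opening": finger opening in m.
Only numpy, scipy, OpenCV 4.12 (cv2) and the standard library are available. Lean on these libraries where they do the work, as an engineer would, in place of code of your own. Each camera call takes 0.05 s, during which the arm holds its last target.

TASK

Fetch the tool case with the round metal disc on it from the tightly packed rack: pull it towards you by its top edge, as one tips out a book, until it leans by itself on the rack's front bar, then take it by its spine and lift it out. Stand it upright in the middle of the stone surface plate, setting it down before you let go rather than dropping it, and leave the other cases standing in their places and the vee block where it is.

Things in the scene. Friction and masses are not known exactly. Their poses are not given: they have to be found in the camera images.
- rack: Fixed open grey steel rack with four upright cases side by side, 2.5 mm apart, at y = -70, -23, 23, 70 mm, x = 0. Origin: centre of its underside. x to its back, away from the robot (yaw within 0.25 rad), y left along the row, z up. Floor 12 mm high; case spines at x = -45 mm, backs at +45 mm. Side cheeks 4 mm thick, 106 mm high, x = -114 to 54 mm, outer width 197 mm. No top.
- rack_bar (a point): Middle of the round bar, 12 mm thick, across the rack's front, 103 mm before the row's middle, 94 mm up. A case tipped about its lower front edge balances at 27 degrees, then goes over by itself and rests on this bar, leaning 31 to 34 degrees to the rack's -x, without being held.
- rack_back (a point): Middle of the top edge of the rack's back panel (4 mm thick, 110 mm high, 3 mm behind the cases). Above it the upper 82 mm of the cases are free from behind.
- rack_lip (a point): Middle of the lip along the front of the rack's floor, 5 mm thick and 5 mm high, 2 mm before the spines: it stops the feet of the cases from sliding out; they pivot there.
- case_round_center (a point): The case to fetch: dark steel tool case, a closed flat box 90 mm deep (front to back, its x), 44 mm thick (its y) and 180 mm tall (its z), about 0.5 kg; marked on its top, its spine and its back with a flat round bare-metal disc of 32 mm diameter (the others have a narrow strip). It starts in any of the four places. The point is its centre, half-way up, 90 mm from top and bottom; axes as for the rack, the spine is its -x face, z runs from its foot to its top.
- case_a_center (a point): Another case, to be left standing: dark steel tool case, a closed flat box 90 mm deep (front to back, its x), 44 mm thick (its y) and 180 mm tall (its z), about 0.5 kg; marked on its top, its spine and its back with a narrow bare-metal strip 10 mm wide and 60 to 74 mm long. The point is its centre, half-way up; axes as for the rack.
- case_b_center (a point): Another case, to be left standing: dark steel tool case, a closed flat box 90 mm deep (front to back, its x), 44 mm thick (its y) and 180 mm tall (its z), about 0.5 kg; marked on its top, its spine and its back with a narrow bare-metal strip 10 mm wide and 60 to 74 mm long. The point is its centre, half-way up; axes as for the rack.
- case_c_center (a point): Another case, to be left standing: dark steel tool case, a closed flat box 90 mm deep (front to back, its x), 44 mm thick (its y) and 180 mm tall (its z), about 0.5 kg; marked on its top, its spine and its back with a narrow bare-metal strip 10 mm wide and 60 to 74 mm long. The point is its centre, half-way up; axes as for the rack.
- plate_top (a point): Centre of the top face of the fixed stone surface plate, 180 x 180 mm, its top 34 mm above the bench, level; x and y along its sides, z up.
- vee_block_center (a point): Steel vee block lying loose on the bench beyond the plate, 70 x 50 x 42 mm; to be left alone. The point is its centre, 21 mm up.
There are look-alikes about, which are no part of the job. What is shaped like the part that bears case_b_center but yellow is not meant.

How it is judged:
By the outcome, as a careful person would: the job done as asked, in the order asked, and still so for the second after the job is handed in, with the robot touching nothing.
It also fails if it takes over 64 s, if anything falls off the work surface, if the arm or the gripper's body presses on something with over 40 N, if the wrist force passes 120 N, or if a joint passes its speed limit or range.

## Working session

There is one attempt and no reset: what is moved stays moved. The work goes in short steps, Python scripts to look and compute and a tool call to move; the robot and the scene stay as the last step left them, time stands still between calls to the robot, and variables do not carry over. Pictures are saved under pics/ and viewed, and the job is handed in when it is done.

Besides the shell and the picture viewer there is one more tool, called after ">>>" as name([rows], argument=value, ...), one row to a line, values as JSON. servo_tool: Moves the arm, as the interface text tells. Its arguments: {"type":"object","properties":{"targets":{"type":"array","items":{"type":"array","items":{"type":"number"}}}},"required":["targets"]}

```bash
ls; mkdir -p pics; python3 - <<'E'
from station import monitor, vision, ticket
import cv2
print(monitor.read_state())
for n in ("scene","top"):
    print(n, vision.camera_info(n))
    cv2.imwrite(f"pics/{n}0.png", vision.read_camera(n)[:,:,::-1])
E
```

```text
pics
{'clock': 0.0, 'joint_positions': array([ 1.1657615 ,  0.52202293, -0.03631086,  1.59996272,  0.02118378,
        1.02110511, -0.11280099]), 'dq': array([-5.85837021e-05,  1.05899872e-03,  1.28606429e-03,  4.96727058e-04,
       -1.14621341e-04,  3.51624579e-04, -1.09148330e-03]), 'joint_efforts': array([ 1.69844916e-04, -9.27121282e+01,  1.97998367e+00, -3.69939888e+01,
        1.77607290e-02,  8.14554660e-03, -3.22447204e-05]), 'tool_pos': array([ 0.20523079, -0.58998047,  0.20903659]), 'tcp_rot': array([ 0.95974435,  1.35016275, -0.95877695]), 'contact_force': array([ 0.36897723,  0.61789511, -0.36342936]), 'wrist_torque': array([0.04108652, 0.02867761, 0.01753688]), 'opening': 0.08565074804398841}
scene {'fx': 479.3643458092663, 'fy': 479.3643458092663, 'cx': 322.11050973230584, 'cy': 236.78927588453428, 'dist': array([-0.03747758,  0.        ,  0.        ,  0.        ,  0.        ]), 'xyz': array([0.92423705, 0.44779495, 1.00185483]), 'attitude': array([-0.77272701, -2.78754699,  0.77637569])}
top {'fx': 547.9944737704916, 'fy': 547.9944737704916, 'cx': 318.2356437574953, 'cy': 236.4947996430186, 'dist': array([-0.03278138,  0.        ,  0.        ,  0.        ,  0.        ]), 'xyz': array([ 0.42321097, -0.02057514,  1.18878109]), 'attitude': array([-2.10157828,  2.14896102, -0.19638981])}
```

View pics/scene0.png

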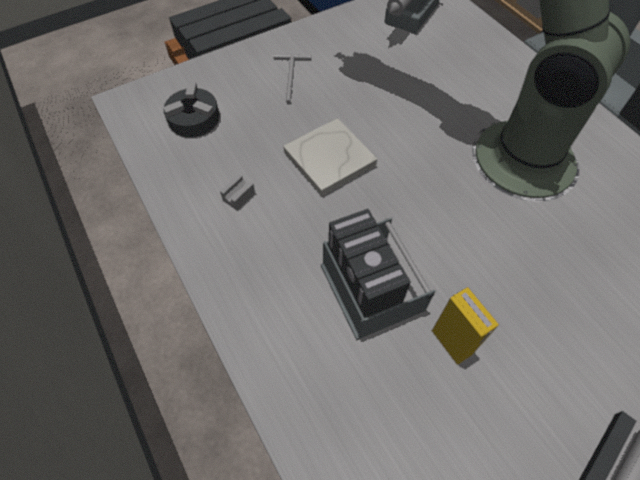

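View pics/top0.png

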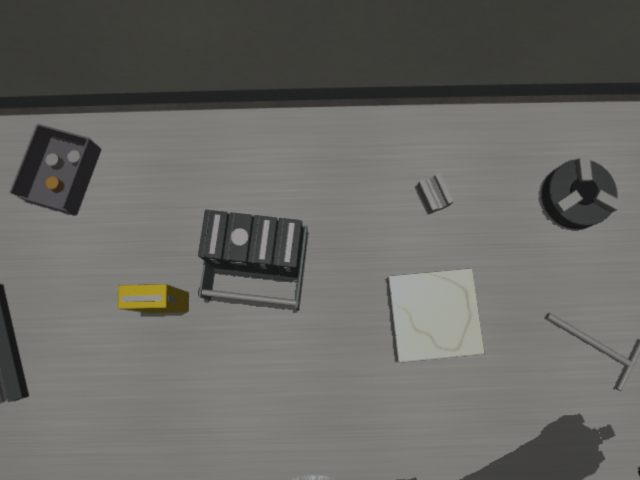

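Top view: the disc is on the second case from the left at (239,237), with narrow strips at (216,234), (264,242) and (290,243). The look-alike is the yellow case at (145,298). The plate is at (436,315), the vee block at (435,193) and the bar at y≈297. The scene view shows the disc at (373,258). I choose the disc case and will check it in a close crop.

```bash
cat > h.py <<'E'
import numpy as np, cv2
from scipy.spatial.transform import Rotation as R
from station import monitor, vision, ticket
def ray(n,uv):
    c=vision.camera_info(n);K=np.array([[c['fx'],0,c['cx']],[0,c['fy'],c['cy']],[0,0,1]])
    p=cv2.undistortPoints(np.array(uv,float).reshape(-1,1,2),K,c['dist']).reshape(-1,2)
    d=R.from_rotvec(c['attitude']).apply(np.c_[p,np.ones(len(p))])
    return np.array(c['xyz']),d
def onz(n,uv,z):
    o,d=ray(n,uv); return o+d*((z-o[2])/d[:,2])[:,None]
def proj(n,P):
    c=vision.camera_info(n);K=np.array([[c['fx'],0,c['cx']],[0,c['fy'],c['cy']],[0,0,1]])
    Rm=R.from_rotvec(c['attitude']).as_matrix().T
    return cv2.projectPoints(np.array(P,float).reshape(-1,1,3),cv2.Rodrigues(Rm)[0],-Rm@np.array(c['xyz']),K,c['dist'])[0].reshape(-1,2)
def tri(a,b):
    o1,d1=ray('scene',[a]);o2,d2=ray('top',[b]);d1=d1[0]/np.linalg.norm(d1[0]);d2=d2[0]/np.linalg.norm(d2[0])
    s=np.linalg.lstsq(np.c_[d1,-d2],o2-o1,rcond=None)[0];p,q=o1+s[0]*d1,o2+s[1]*d2
    return (p+q)/2,np.linalg.norm(p-q)
E
python3 - <<'E'
from h import *
t=cv2.imread('pics/top0.png');s=cv2.imread('pics/scene0.png')
for n,im,(x0,y0,x1,y1) in (('top',t,(185,195,320,315)),('scene',s,(310,200,445,345))):
    g=cv2.cvtColor(im,cv2.COLOR_BGR2GRAY)[y0:y1,x0:x1]
    m=(g>125).astype('uint8')
    N,l,st,c=cv2.connectedComponentsWithStats(m)
    for i in range(1,N):
        if st[i,4]>20: print(n,st[i]+[x0,y0,0,0,0],c[i]+[x0,y0])
    cv2.imwrite(f'pics/{n}c.png',cv2.resize(im[y0:y1,x0:x1],None,fx=4,fy=4,interpolation=cv2.INTER_CUBIC))
g=cv2.cvtColor(t,cv2.COLOR_BGR2GRAY)[255:375,370:500];hsv=cv2.cvtColor(t,cv2.COLOR_BGR2HSV)[255:375,370:500]
m=(g>160).astype('uint8');cs=max(cv2.findContours(m,0,2)[0],key=cv2.contourArea)
r=cv2.minAreaRect(cs);b=cv2.boxPoints(r)+[370,255];print(r,b,onz('top',b,.034),onz('top',b,.034).mean(0))
E
```

```text
top [ 186  195  134   26 1832] [257.79039301 204.42467249]
top [185 208  20   7  95] [195.02105263 211.02105263]
top [210 215  10  39 181] [214.33149171 233.62983425]
top [185 219  17   7  79] [194.36708861 221.78481013]
top [260 220   9  39 191] [264.04188482 239.30890052]
top [285 223   9  39 195] [289.05128205 242.        ]
top [231 229  17  16 211] [239.34123223 236.43601896]
top [185 245  13   5  30] [191.73333333 246.66666667]
top [306 264  14   6  80] [312.55   266.3875]
top [215 276  36   5 118] [228.6779661  278.42372881]
top [305 276  15   3  37] [311.86486486 276.78378378]
top [219 282  70   8 275] [253.67636364 284.65090909]
top [304 282  16   7  52] [311.59615385 285.40384615]
top [202 292  94  12 145] [250.96551724 297.27586207]
top [302 300   7   4  24] [304.70833333 301.54166667]
top [310 300  10   4  24] [314.83333333 300.95833333]
top [201 305 118  10 395] [250.00759494 310.18734177]
top [301 305  19   6  74] [309.  307.5]
scene [ 310  200  135  145 9775] [380.51386189 266.4513555 ]
scene [335 214  34  15 135] [351.41481481 220.97037037]
scene [345 232  35  15 148] [361.78378378 239.16891892]
scene [388 234  37  62 394] [405.77411168 267.01269036]
scene [365 252  16  14 179] [372.45810056 258.40223464]
scene [366 270  36  18 170] [383.25882353 278.42352941]
scene [405 292   7   9  39] [408.07692308 296.41025641]
((65.92149353027344, 59.332763671875), (85.93673706054688, 83.6583251953125), 83.2901611328125) [[389.35835838 276.54607773]
 [472.44367218 266.77132797]
 [482.48462677 352.1194458 ]
 [399.39931488 361.89419556]] [[ 0.54821619 -0.17216151  0.034     ]
 [ 0.5649386  -0.35000486  0.034     ]
 [ 0.38669806 -0.35822099  0.034     ]
 [ 0.37128559 -0.18499107  0.034     ]] [ 0.46778461 -0.26634461  0.034     ]
```

```bash
python3 - <<'E'
from h import *
z=.192
T={'a':(214.33,233.63),'r':(239.34,236.44),'b':(264.04,239.31),'c':(289.05,242.)}
S={'a':(351.41,220.97),'b':(361.78,239.17),'r':(372.46,258.40),'c':(383.26,278.42)}
for k,sk in (('a','c'),('r','r'),('b','b'),('c','a')): print(k,onz('top',[T[k]],z)[0],onz('scene',[S[sk]],z)[0],tri(S[sk],T[k]))
im=cv2.imread('pics/top0.png');im2=cv2.imread('pics/scene0.png')
cv2.imwrite('pics/crop.png',np.hstack([cv2.resize(im[200:320,190:315],(390,374),interpolation=3),cv2.resize(im2[200:345,310:450],(386,374),interpolation=3)]))
# top camera plate more precise from lines; scene plate
g=cv2.cvtColor(im2,cv2.COLOR_BGR2HSV);
print(im2[155,320],im2[155,270],im2[190,340])
c=vision.camera_info('top');print(R.from_rotvec(c['attitude']).as_matrix())
E
```

```text
a [0.61812925 0.1693244  0.192     ] [0.61826313 0.16653872 0.192     ] (array([0.61840438, 0.16811052, 0.19430175]), np.float64(0.002123325218337359))
r [0.61178434 0.12284654 0.192     ] [0.61163767 0.12060691 0.192     ] (array([0.61192047, 0.12200145, 0.1940702 ]), np.float64(0.0015199710682225532))
b [0.6053584  0.07709809 0.192     ] [0.60547259 0.07404619 0.192     ] (array([0.60569892, 0.07604674, 0.19451202]), np.float64(0.002265660631129812))
c [0.59927382 0.03090808 0.192     ] [0.59980288 0.02761004 0.192     ] (array([0.59983242, 0.0298351 , 0.19432203]), np.float64(0.0027073170542753437))
[159 167 170] [133 136 137] [140 139 139]
[[-0.02215666 -0.98292557  0.18266472]
 [-0.99975343  0.02205253 -0.00260151]
 [-0.00147113 -0.18267732 -0.98317182]]
```

View pics/crop.png

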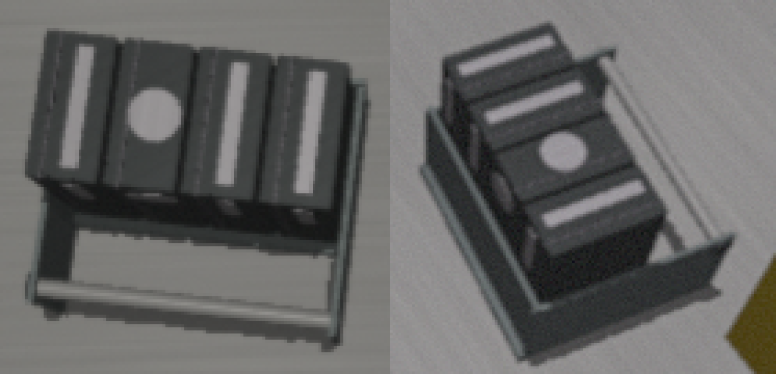

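The crop confirms it: the disc is on the top and spine of the second case from the left (+y), and the others carry strips. Next I refine the plate centre and get the tool axes.

```bash
python3 - <<'E'
from h import *
for n,(x0,y0,x1,y1) in (('top',(375,255,500,375)),('scene',(275,110,385,200))):
    im=cv2.imread(f'pics/{n}0.png')[y0:y1,x0:x1].astype(int)
    d=im[:,:,2]-im[:,:,0]
    m=((d>=7)&(im.sum(2)>330 if n=='scene' else im.sum(2)>420)).astype('uint8')
    m=cv2.morphologyEx(m,cv2.MORPH_CLOSE,np.ones((5,5)));m=cv2.morphologyEx(m,cv2.MORPH_OPEN,np.ones((5,5)))
    c=max(cv2.findContours(m,0,2)[0],key=cv2.contourArea)
    P=onz(n,c.reshape(-1,2)+[x0,y0],.034)
    r=cv2.minAreaRect((P[:,:2]*1000).astype(np.float32));print(n,r)
s=monitor.read_state();M=R.from_rotvec(s['tcp_rot']).as_matrix();print(s['clock'],M.round(4),s['tool_pos'])
y=-.1342;ex=np.array([np.cos(y),np.sin(y),0]);ey=np.array([-np.sin(y),np.cos(y),0])
print('yaw fit',np.arctan2(-(0.6184-.5998),(.1681-.0298)))
c=np.array([.6118,.1218,0])
t=c+.073*ex+[0,0,.29];print(t,M.T@(t-s['tool_pos']))
# yaw: angle about tool x so that jaw z -> +-ey
for sg in(1,-1):
    v=M.T@(sg*ey);print(sg,np.arctan2(-v[1],v[2]))
o=c-.023*ey
for nm,p in (('bar',o-.103*ex+[0,0,.094]),('back',o+.05*ex+[0,0,.11])):print(nm,p,proj('top',p),proj('scene',p))
E
```

```text
top ((468.22784423828125, -280.9951477050781), (177.8144989013672, 146.6893310546875), 4.203773021697998)
scene ((467.187744140625, -268.1151428222656), (182.09136962890625, 181.9572296142578), 3.6312618255615234)
0.1 [[-4.000e-04  9.445e-01  3.286e-01]
 [ 1.000e-03  3.286e-01 -9.445e-01]
 [-1.000e+00 -1.000e-04 -1.100e-03]] [ 0.20522087 -0.58998159  0.20906039]
yaw fit -0.13368805688191276
[0.68414363 0.11203278 0.29      ] [-0.08043166  0.68299859 -0.50575299]
1 -2.6725808876845005
-1 0.46901176590529275
bar [0.50664876 0.11278795 0.094     ] [[251.22151612 297.16274005]] [[406.35364065 255.42956276]]
back [0.65827309 0.09231692 0.11      ] [[260.40006149 220.85976838]] [[342.44019909 277.26092773]]
```

>>> servo_tool([
  [255,-0.02,0.03,-0.022,0.05],
  [255,-0.04,0.062,-0.046,0.1],
  [255,-0.06,0.094,-0.07,0.15],
  [255,-0.08,0.127,-0.094,0.2],
  [255,-0.08,0.16,-0.118,0.25],
  [255,-0.08,0.193,-0.143,0.3],
  [255,-0.08,0.227,-0.168,0.35],
  [255,-0.08,0.26,-0.192,0.4],
  [255,-0.08,0.293,-0.217,0.45],
  [255,-0.08,0.327,-0.242,0.469],
])

```text
clock: 0.93
tool_pos: [0.4305, -0.259, 0.2893]
tcp_rot: [1.31, 1.142, -1.31]
contact_force: [0.6, -1.0, -0.1]
opening: -0.0003
```

```bash
cat > go.py <<'E'
import sys
from h import *
y=-.1342;ex=np.array([np.cos(y),np.sin(y),0]);ey=np.array([-np.sin(y),np.cos(y),0])
c=np.array([.6118,.1218,0])
def state():
    s=monitor.read_state();M=R.from_rotvec(s['tcp_rot']).as_matrix();p=s['tool_pos'];q=p-c
    print('t',round(s['clock'],2),'p',p.round(4),'row x,y,z',(q@ex).round(4),(q@ey).round(4),p[2].round(4),'F',s['contact_force'].round(1),'open',round(s['opening'],4),'q',s['joint_positions'].round(2))
    v=M.T@(-ey);print('yawneed',np.arctan2(-v[1],v[2]).round(4),'Mx',M[:,0].round(3), 'axes: ex',(M.T@ex).round(3),'ey',(M.T@ey).round(3))
    return s,M,p
def to(t):
    s,M,p=state();print('shift',(M.T@(np.array(t)-p)).round(4))
def row(x,yy,z): return c+x*ex+yy*ey+[0,0,z]
E
python3 -c "
from go import *
to(row(.073,0,.29))"
```

```text
t 0.93 p [ 0.4305 -0.259   0.2893] row x,y,z -0.1288 -0.4016 0.2893 F [ 0.6 -1.  -0.1] open -0.0003 q [ 0.52  0.24 -0.12  1.81  0.03  1.09 -1.32]
yawneed -0.0032 Mx [-0.     0.001 -1.   ] axes: ex [-0.001  1.    -0.003] ey [ 0.001 -0.003 -1.   ]
shift [-0.0005  0.2005 -0.4023]
```

>>> servo_tool([
  [255,0,0.018,-0.036,0],
  [255,0,0.036,-0.072,0],
  [255,0,0.054,-0.108,0],
  [255,0,0.072,-0.144,0],
  [255,0,0.09,-0.18,0],
  [255,0,0.108,-0.216,0],
  [255,0,0.126,-0.252,0],
  [255,0,0.144,-0.288,0],
  [255,0,0.162,-0.324,0],
  [255,0,0.18,-0.36,0],
])

```text
clock: 1.77
tool_pos: [0.6588, 0.0747, 0.2892]
tcp_rot: [1.31, 1.142, -1.31]
contact_force: [0.6, -0.7, 0.8]
opening: 0.0001
```

```bash
python3 -c "
from go import *
to(row(.073,0,.165))"
```

```text
t 1.77 p [0.6588 0.0747 0.2892] row x,y,z 0.0528 -0.0404 0.2892 F [ 0.6 -0.7  0.8] open 0.0001 q [-0.05  0.53 -0.24  1.38  0.13  1.25 -2.01]
yawneed -0.0034 Mx [-0.001  0.001 -1.   ] axes: ex [-0.001  1.    -0.003] ey [ 0.001 -0.003 -1.   ]
shift [ 0.1242  0.0201 -0.0404]
```

>>> servo_tool([
  [255,0,0.01,-0.02,0],
  [255,0,0.02,-0.04,0],
  [255,0,0.02,-0.04,0],
  [255,0.02,0.02,-0.04,0],
  [255,0.05,0.02,-0.04,0],
  [255,0.08,0.02,-0.04,0],
  [255,0.1,0.02,-0.04,0],
  [255,0.115,0.02,-0.04,0],
  [255,0.122,0.02,-0.04,0],
  [255,0.122,0.02,-0.04,0],
])

```text
clock: 2.6
tool_pos: [0.6831, 0.1112, 0.1655]
tcp_rot: [1.308, 1.143, -1.313]
contact_force: [0.2, 0.8, -0.2]
opening: 0.0002
```

```bash
python3 -c "
from go import *
state()
a=vision.read_camera('top')[170:320,170:340,::-1];b=vision.read_camera('scene')[190:350,300:470,::-1]
cv2.imwrite('pics/hook.png',np.hstack([cv2.resize(a,(390,360)),cv2.resize(b,(390,360))]))"
```

```text
t 2.6 p [0.6831 0.1112 0.1655] row x,y,z 0.0721 -0.0009 0.1655 F [ 0.2  0.8 -0.2] open 0.0002 q [-0.11  0.68 -0.23  1.43  0.17  1.05 -2.08]
yawneed -0.0034 Mx [-0.004 -0.    -1.   ] axes: ex [-0.004  1.    -0.003] ey [-0.    -0.003 -1.   ]
```

View pics/hook.png

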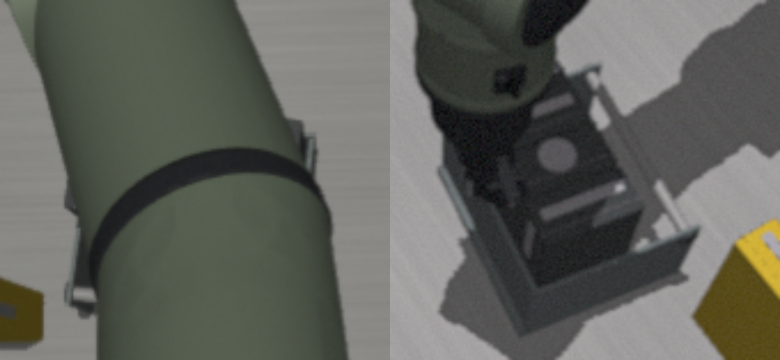

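The closed fingers stand behind the disc case (scene crop, left of the disc), clear of its neighbours. I pull now.

>>> servo_tool([
  [255,0,-0.007,0,0],
  [255,0,-0.014,0,0],
  [255,0,-0.019,0,0],
  [255,0,-0.024,0,0],
  [255,0,-0.029,0,0],
  [255,-0.001,-0.034,0,0],
  [255,-0.002,-0.039,0,0],
  [255,-0.003,-0.044,0,0],
  [255,-0.004,-0.05,0,0],
  [255,-0.005,-0.055,0,0],
])

```text
clock: 3.53
tool_pos: [0.6351, 0.1195, 0.1791]
tcp_rot: [1.321, 1.133, -1.298]
contact_force: [15.6, -3.8, 46.1]
opening: -0.0
```

```bash
python3 -c "
from go import *
state()
b=vision.read_camera('scene')[190:350,300:470,::-1]
cv2.imwrite('pics/hook2.png',cv2.resize(b,(680,600)))"
```

```text
t 3.53 p [0.6351 0.1195 0.1791] row x,y,z 0.0234 0.0008 0.1791 F [15.6 -3.8 46.1] open -0.0 q [-0.12  0.59 -0.24  1.58  0.16  0.98 -2.12]
yawneed -0.0048 Mx [ 0.015  0.003 -1.   ] axes: ex [ 0.014  1.    -0.005] ey [ 0.005 -0.005 -1.   ]
```

View pics/hook2.png

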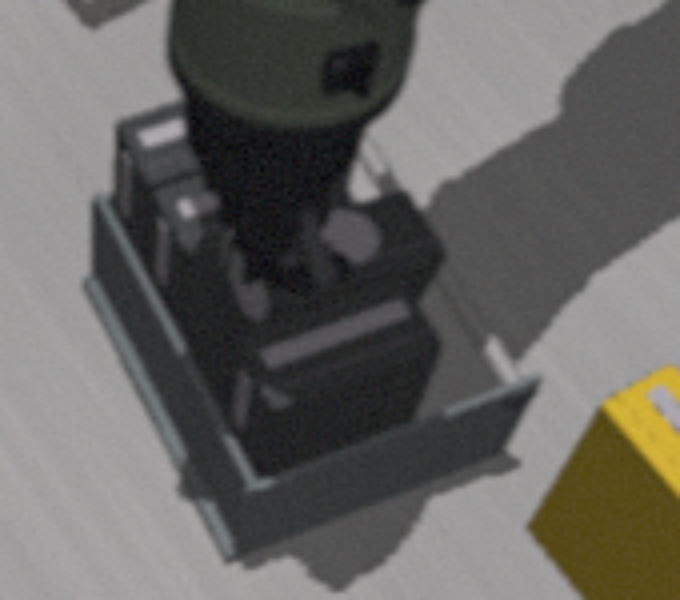

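The force of 46 N is mostly upward, because the rising top corner bears on the finger's shoulder. I raise the tip about 16 mm and then pull on, following the corner.

>>> servo_tool([
  [255,-0.004,0,0,0],
  [255,-0.008,0,0,0],
  [255,-0.012,0,0,0],
  [255,-0.016,0,0,0],
  [255,-0.016,0,0,0],
  [255,-0.016,-0.003,0,0],
  [255,-0.017,-0.007,0,0],
  [255,-0.018,-0.011,0,0],
  [255,-0.019,-0.015,0,0],
  [255,-0.019,-0.015,0,0],
])

```text
clock: 4.42
tool_pos: [0.6184, 0.1221, 0.1984]
tcp_rot: [1.32, 1.134, -1.298]
contact_force: [0.3, 0.1, 0.2]
opening: -0.0004
```

```bash
python3 -c "
from go import *
state()
b=vision.read_camera('scene')[190:350,300:470,::-1]
cv2.imwrite('pics/hook3.png',cv2.resize(b,(680,600)))"
```

```text
t 4.42 p [0.6184 0.1221 0.1984] row x,y,z 0.0065 0.0012 0.1984 F [0.3 0.1 0.2] open -0.0004 q [-0.12  0.54 -0.25  1.6   0.15  1.   -2.13]
yawneed -0.0039 Mx [ 0.014  0.003 -1.   ] axes: ex [ 0.014  1.    -0.004] ey [ 0.005 -0.004 -1.   ]
```

View pics/hook3.png

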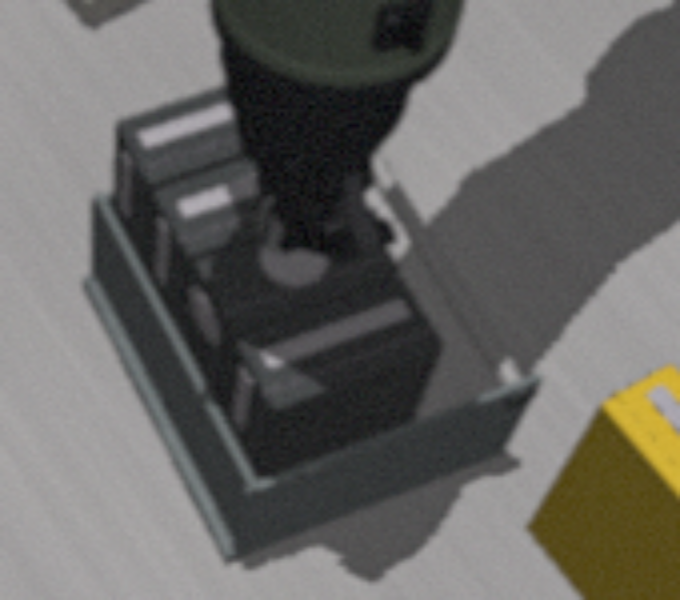

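The tip slipped off and the case rocked back upright in its place: top level, force zero. I go behind it again with a shallower hook that follows the corner's arc.

>>> servo_tool([
  [255,-0.012,0,0,0],
  [255,-0.02,0.02,0,0],
  [255,-0.02,0.045,0,0],
  [255,-0.02,0.066,0,0],
  [255,-0.02,0.066,0,0],
  [255,-0.01,0.066,0.001,0],
  [255,0.005,0.066,0.001,0],
  [255,0.018,0.066,0.001,0],
  [255,0.024,0.066,0.001,0],
  [255,0.024,0.066,0.001,0],
])

```text
clock: 5.3
tool_pos: [0.6833, 0.1119, 0.1736]
tcp_rot: [1.318, 1.135, -1.299]
contact_force: [-0.1, -0.1, -0.3]
opening: -0.0004
```

```bash
python3 -c "
from go import *
state()
b=vision.read_camera('scene')[190:350,300:470,::-1]
cv2.imwrite('pics/hook4.png',cv2.resize(b,(680,600)))"
```

```text
t 5.3 p [0.6833 0.1119 0.1736] row x,y,z 0.0722 -0.0003 0.1736 F [-0.1 -0.1 -0.3] open -0.0004 q [-0.11  0.67 -0.23  1.44  0.17  1.04 -2.08]
yawneed -0.0036 Mx [ 0.012  0.003 -1.   ] axes: ex [ 0.011  1.    -0.004] ey [ 0.004 -0.004 -1.   ]
```

View pics/hook4.png

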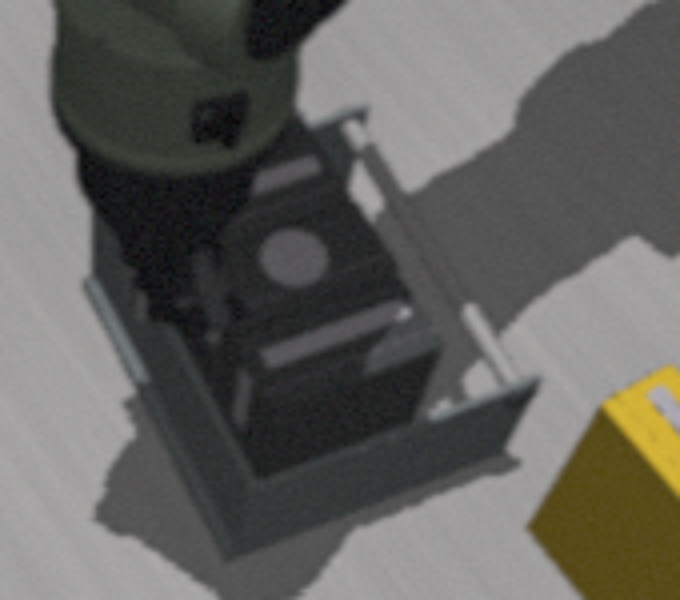

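>>> servo_tool([
  [255,0,-0.008,0,0],
  [255,0,-0.015,0,0],
  [255,-0.001,-0.018,0,0],
  [255,-0.003,-0.021,0,0],
  [255,-0.004,-0.024,0,0],
  [255,-0.006,-0.027,0,0],
  [255,-0.007,-0.03,0,0],
  [255,-0.008,-0.033,0,0],
  [255,-0.009,-0.035,0,0],
  [255,-0.009,-0.035,0,0],
])

```text
clock: 6.18
tool_pos: [0.6489, 0.1169, 0.1836]
tcp_rot: [1.319, 1.134, -1.298]
contact_force: [0.6, -0.1, 0.5]
opening: 0.0
```

```bash
python3 -c "
from go import *
state()
b=vision.read_camera('scene')[190:350,300:470,::-1]
cv2.imwrite('pics/hook5.png',cv2.resize(b,(680,600)))"
```

```text
t 6.18 p [0.6489 0.1169 0.1836] row x,y,z 0.0374 0.0001 0.1836 F [ 0.6 -0.1  0.5] open 0.0 q [-0.11  0.6  -0.24  1.53  0.16  1.01 -2.11]
yawneed -0.0037 Mx [ 0.013  0.003 -1.   ] axes: ex [ 0.013  1.    -0.004] ey [ 0.005 -0.004 -1.   ]
```

View pics/hook5.png

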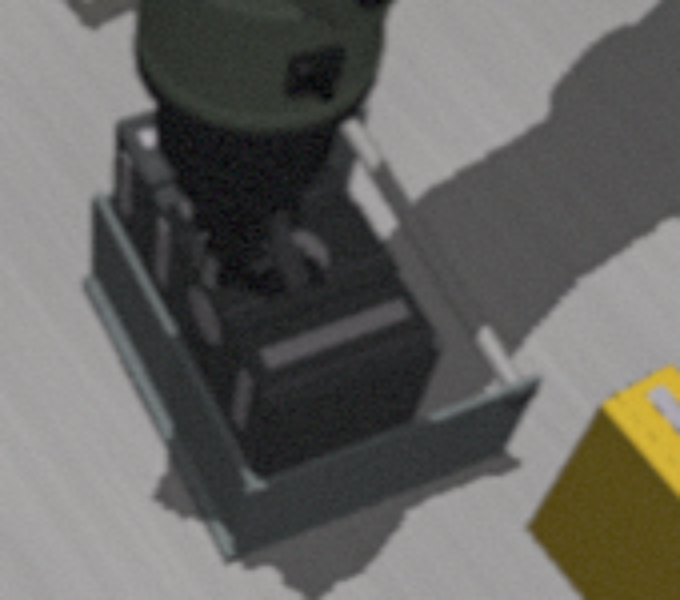

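```bash
python3 -c "
from go import *
state()
im=vision.read_camera('scene')[:,:,::-1]
b=im[210:290,320:420].astype(float)
b=np.clip((b/255)**.5*255*1.1,0,255).astype('uint8')
cv2.imwrite('pics/hook6.png',cv2.resize(b,(750,600),interpolation=3))
for x,z in((-.045,.192),(.045,.192)):
  for yy in(-.022,.022): 
    u=proj('scene',row(x,yy,z))[0]; print(x,yy,((u-[320,210])*7.5).round(0))
print('tip',((proj('scene',monitor.read_state()['tool_pos'])[0]-[320,210])*7.5).round())
"
```

```text
t 6.23 p [0.6491 0.1168 0.1835] row x,y,z 0.0377 0.0 0.1835 F [0.5 0.1 1. ] open -0.0 q [-0.11  0.6  -0.24  1.53  0.16  1.01 -2.11]
yawneed -0.0038 Mx [ 0.013  0.003 -1.   ] axes: ex [ 0.013  1.    -0.004] ey [ 0.005 -0.004 -1.   ]
-0.045 -0.022 [512. 239.]
-0.045 0.022 [591. 375.]
0.045 -0.022 [200. 358.]
0.045 0.022 [274. 500.]
tip [260. 434.]
```

View pics/hook6.png

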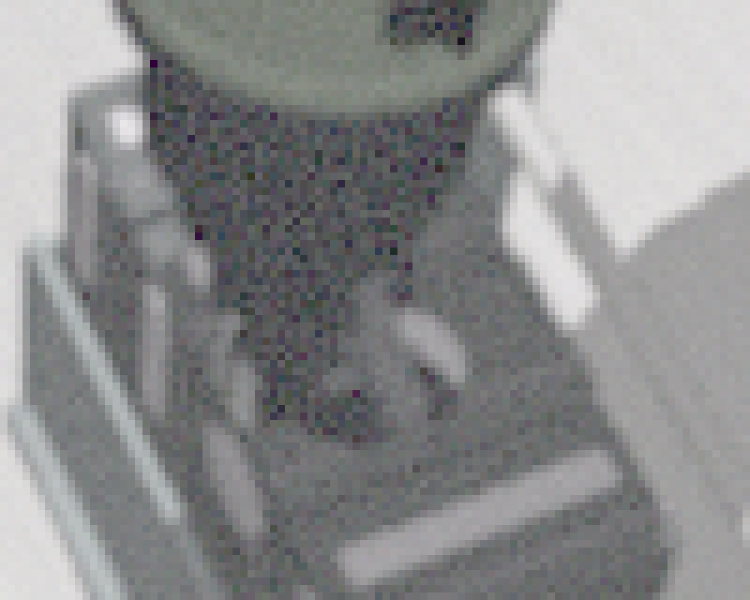

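The disc has moved slightly and the force is about 1 N, so the case has just begun to tip. I pull further in small steps, rising with the corner.

>>> servo_tool([
  [255,0,-0.003,0,0],
  [255,-0.001,-0.006,0,0],
  [255,-0.0015,-0.009,0,0],
  [255,-0.002,-0.012,0,0],
  [255,-0.003,-0.015,0,0],
  [255,-0.0035,-0.018,0,0],
  [255,-0.004,-0.021,0,0],
  [255,-0.005,-0.024,0,0],
  [255,-0.005,-0.027,0,0],
  [255,-0.006,-0.028,0,0],
])

```text
clock: 7.12
tool_pos: [0.6209, 0.1207, 0.189]
tcp_rot: [1.319, 1.134, -1.298]
contact_force: [-0.5, -0.4, -0.1]
opening: -0.0002
```

```bash
cat > look.py <<'E'
from go import *
def look(name):
    state()
    im=vision.read_camera('scene')[:,:,::-1]
    b=im[200:310,310:450].astype(float)
    b=np.clip((b/255)**.5*255*1.1,0,255).astype('uint8')
    cv2.imwrite(f'pics/{name}.png',cv2.resize(b,(750,590),interpolation=3))
E
python3 -c "
from look import *
look('h7')"
```

```text
t 7.12 p [0.6209 0.1207 0.189 ] row x,y,z 0.0091 0.0001 0.189 F [-0.5 -0.4 -0.1] open -0.0002 q [-0.12  0.56 -0.25  1.6   0.16  0.99 -2.13]
yawneed -0.0036 Mx [ 0.013  0.003 -1.   ] axes: ex [ 0.013  1.    -0.004] ey [ 0.005 -0.004 -1.   ]
```

View pics/h7.png

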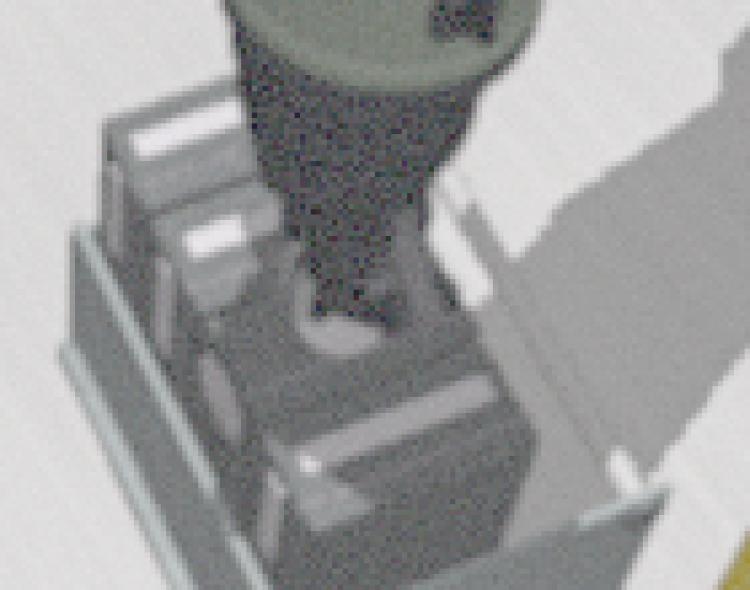

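```bash
python3 -c "
from go import *
s,M,p=state()
for d in (0,.01,.02): print(d,(proj('scene',p+[0,0,d])[0]-[310,200])*5.36)
for sx in(-.011,.011):
  for sy in (-.0145,.0145): print(sx,sy,(proj('scene',p+sx*ex+sy*ey)[0]-[310,200])*5.36)
print('disc',(proj('scene',row(0,0,.192))[0]-[310,200])*5.36, (proj('scene',row(0,0,.19)+.016*ex)[0]-[310,200])*5.36)
im=vision.read_camera('scene')[:,:,::-1]
b=im[235:285,340:400].astype(float)
b=np.clip((b/255)**.45*255*1.1,0,255).astype('uint8')
cv2.imwrite('pics/h8.png',cv2.resize(b,(720,600),interpolation=3))
"
```

```text
t 7.17 p [0.6211 0.1207 0.1893] row x,y,z 0.0093 0.0002 0.1893 F [ 0.4  0.4 -0.3] open -0.0003 q [-0.12  0.56 -0.25  1.6   0.16  0.99 -2.13]
yawneed -0.0036 Mx [ 0.013  0.003 -1.   ] axes: ex [ 0.013  1.    -0.004] ey [ 0.005 -0.004 -1.   ]
0 [312.4806959 328.7796686]
0.01 [314.88470911 315.45253911]
0.02 [317.33373024 301.87267295]
-0.011 -0.0145 [322.06669689 285.77697676]
-0.011 0.0145 [358.05441746 350.93860766]
0.011 -0.0145 [267.33765891 306.82981382]
0.011 0.0145 [302.69735458 372.63937912]
disc [336.27782744 315.73520381] [295.72852559 333.93534358]
```

View pics/h8.png

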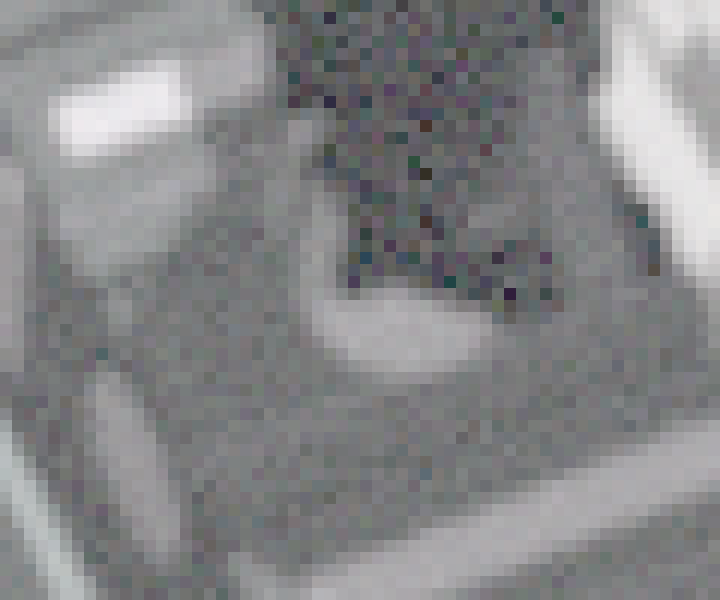

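```bash
python3 -c "
from go import *
for px in ((369.6,259.2),(373.5,259),(382.9,260.8),(386,260)):
  for z in(.192,.2,.21):
    q=onz('scene',[px],z)[0]-c;print(px,z,(q@ex).round(4),(q@ey).round(4))
im=vision.read_camera('top')[:,:,::-1]
print(proj('top',monitor.read_state()['tool_pos']))
im=cv2.imread('pics/scene0.png')
" ; python3 - <<'E'
E
```

```text
(369.6, 259.2) 0.192 0.0058 -0.0018
(369.6, 259.2) 0.2 0.0084 0.0018
(369.6, 259.2) 0.21 0.0116 0.0063
(373.5, 259) 0.192 -0.0013 0.0008
(373.5, 259) 0.2 0.0014 0.0044
(373.5, 259) 0.21 0.0047 0.0089
(382.9, 260.8) 0.192 -0.0161 0.0114
(382.9, 260.8) 0.2 -0.0133 0.0149
(382.9, 260.8) 0.21 -0.0098 0.0193
(386, 260) 0.192 -0.0224 0.0122
(386, 260) 0.2 -0.0195 0.0157
(386, 260) 0.21 -0.016 0.0201
[[240.78958014 231.59743293]]
```

The disc pixel (373,259) shows the case upright, with the shut fingertips above it. So the shut tips end about 10 mm higher than the TCP reads, and the usable hooking window is narrow: the corner must be about 16–26 mm above the TCP. I go back behind and start at z = 0.171.

>>> servo_tool([
  [255,-0.015,0,0,0],
  [255,-0.025,0.015,0,0],
  [255,-0.025,0.04,0,0],
  [255,-0.025,0.063,0,0],
  [255,-0.025,0.063,0,0],
  [255,-0.015,0.063,0,0],
  [255,0,0.063,0,0],
  [255,0.012,0.063,0,0],
  [255,0.018,0.063,0,0],
  [255,0.018,0.063,0,0],
])

```text
clock: 8.1
tool_pos: [0.683, 0.1119, 0.1701]
tcp_rot: [1.317, 1.135, -1.3]
contact_force: [0.4, -0.8, 0.6]
opening: 0.0
```

```bash
python3 -c "
from look import *
look('h9')"
```

```text
t 8.1 p [0.683  0.1119 0.1701] row x,y,z 0.0719 -0.0003 0.1701 F [ 0.4 -0.8  0.6] open 0.0 q [-0.11  0.67 -0.23  1.44  0.17  1.04 -2.08]
yawneed -0.0034 Mx [ 0.011  0.003 -1.   ] axes: ex [ 0.011  1.    -0.003] ey [ 0.004 -0.003 -1.   ]
```

View pics/h9.png

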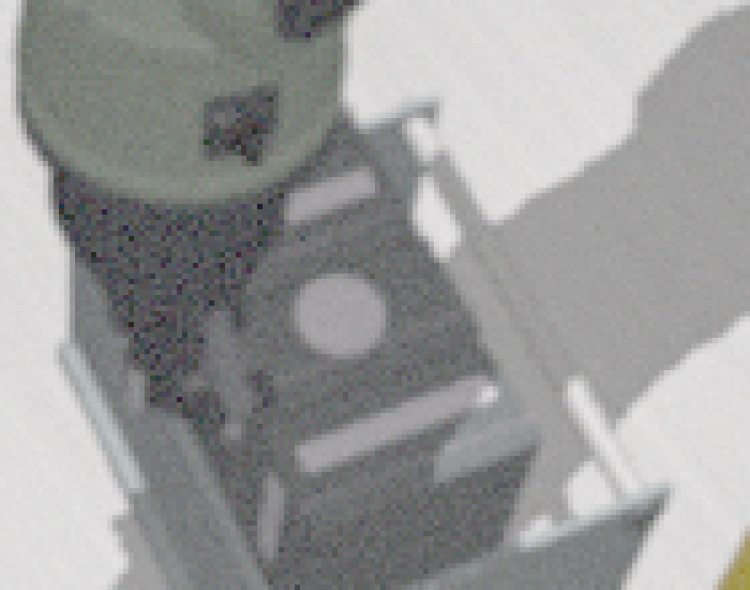

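>>> servo_tool([
  [255,0,-0.008,0,0],
  [255,0,-0.016,0,0],
  [255,-0.001,-0.018,0,0],
  [255,-0.002,-0.02,0,0],
  [255,-0.003,-0.023,0,0],
  [255,-0.004,-0.026,0,0],
  [255,-0.005,-0.029,0,0],
  [255,-0.006,-0.032,0,0],
  [255,-0.008,-0.035,0,0],
  [255,-0.008,-0.036,0,0],
])

```text
clock: 8.98
tool_pos: [0.6475, 0.1171, 0.1793]
tcp_rot: [1.319, 1.135, -1.299]
contact_force: [-0.4, 0.2, 0.5]
opening: 0.0002
```

```bash
python3 -c "
from look import *
look('h10')
for th in (0,5,8,10):
  t=np.radians(th);s,k=np.sin(t),np.cos(t)
  print(th,(proj('scene',row(45e-3*k-.18*s-.045,0,.012+.045*s+.18*k))[0]-[310,200])*5.36)"
```

```text
t 8.98 p [0.6475 0.1171 0.1793] row x,y,z 0.0361 0.0001 0.1793 F [-0.4  0.2  0.5] open 0.0002 q [-0.11  0.61 -0.24  1.54  0.16  1.   -2.11]
yawneed -0.0034 Mx [ 0.013  0.003 -1.   ] axes: ex [ 0.012  1.    -0.003] ey [ 0.005 -0.003 -1.   ]
0 [336.27782744 315.73520381]
5 [376.69005968 296.06648516]
8 [400.97702008 285.07598447]
10 [417.12170684 278.11471585]
```

View pics/h10.png

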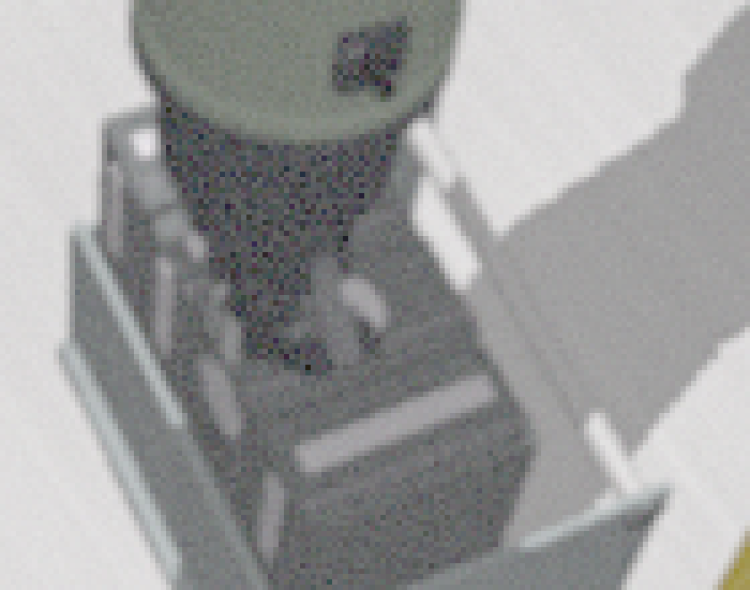

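```bash
python3 -c "
from go import *
p=row(.0719,-.0003,.1701)
for d in (0,.013,.026,.04): 
  for sy in(-.0145,.0145): print(d,sy,((proj('scene',p+[0,0,d]+sy*ey-.011*ex)[0]-[310,200])*5.36).round(),((proj('scene',p+[0,0,d]+sy*ey+.011*ex)[0]-[310,200])*5.36).round())
"

```

```text
0 -0.0145 [162. 370.] [107. 391.]
0 0.0145 [196. 436.] [140. 458.]
0.013 -0.0145 [164. 353.] [108. 375.]
0.013 0.0145 [198. 420.] [141. 442.]
0.026 -0.0145 [165. 336.] [108. 358.]
0.026 0.0145 [199. 403.] [142. 426.]
0.04 -0.0145 [167. 317.] [109. 339.]
0.04 0.0145 [201. 385.] [143. 408.]
```

The disc is still at its upright pixel, so the shut tips are even shorter. The black finger end in h9 lies about 20–26 mm above the TCP. I retry about 20 mm lower (TCP z = 0.150), where the area behind the case is clear down to 0.110.

>>> servo_tool([
  [255,-0.008,0.005,0,0],
  [255,-0.01,0.025,0,0],
  [255,-0.01,0.04,0,0],
  [255,-0.01,0.04,0,0],
  [255,0,0.04,0,0],
  [255,0.012,0.04,0,0],
  [255,0.022,0.04,0,0],
  [255,0.028,0.04,0,0],
  [255,0.028,0.04,0,0],
  [255,0.028,0.04,0,0],
])

```text
clock: 9.87
tool_pos: [0.6872, 0.1117, 0.1513]
tcp_rot: [1.318, 1.135, -1.299]
contact_force: [-0.4, -0.6, -0.2]
opening: -0.0001
```

>>> servo_tool([
  [255,0,-0.008,0,0],
  [255,0,-0.015,0,0],
  [255,0,-0.018,0,0],
  [255,0,-0.02,0,0],
  [255,0,-0.022,0,0],
  [255,-0.001,-0.024,0,0],
  [255,-0.003,-0.026,0,0],
  [255,-0.004,-0.028,0,0],
  [255,-0.005,-0.03,0,0],
  [255,-0.005,-0.03,0,0],
])

```text
clock: 10.7
tool_pos: [0.6573, 0.1159, 0.1562]
tcp_rot: [1.318, 1.135, -1.299]
contact_force: [1.0, -0.7, 0.6]
opening: -0.0
```

```bash
python3 -c "
from look import *
look('h11')"
```

```text
t 10.7 p [0.6573 0.1159 0.1562] row x,y,z 0.0458 0.0003 0.1562 F [ 1.  -0.7  0.6] open -0.0 q [-0.11  0.64 -0.24  1.53  0.17  0.97 -2.11]
yawneed -0.0031 Mx [ 0.012  0.003 -1.   ] axes: ex [ 0.012  1.    -0.003] ey [ 0.004 -0.003 -1.   ]
```

View pics/h11.png

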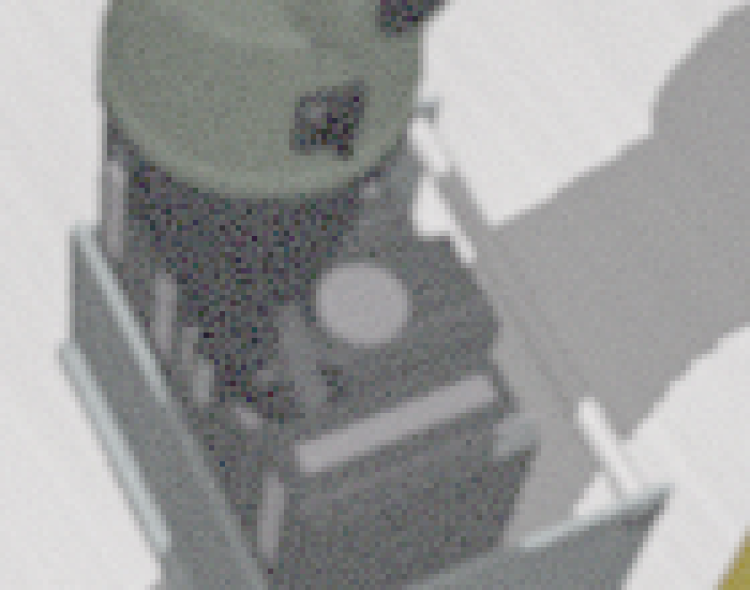

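The disc moved to crop (365,305), so the case now tips by about 3°. I continue the pull along the corner's arc.

>>> servo_tool([
  [255,-0.001,-0.003,0,0],
  [255,-0.002,-0.006,0,0],
  [255,-0.003,-0.009,0,0],
  [255,-0.004,-0.012,0,0],
  [255,-0.005,-0.015,0,0],
  [255,-0.006,-0.018,0,0],
  [255,-0.007,-0.021,0,0],
  [255,-0.008,-0.024,0,0],
  [255,-0.009,-0.027,0,0],
  [255,-0.009,-0.03,0,0],
])

```text
clock: 11.58
tool_pos: [0.6274, 0.12, 0.165]
tcp_rot: [1.318, 1.135, -1.299]
contact_force: [1.2, -0.0, 1.7]
opening: -0.0001
```

```bash
python3 -c "
from look import *
look('h12')"
```

```text
t 11.58 p [0.6274 0.12   0.165 ] row x,y,z 0.0157 0.0003 0.165 F [ 1.2 -0.   1.7] open -0.0001 q [-0.12  0.59 -0.24  1.61  0.17  0.95 -2.13]
yawneed -0.0031 Mx [ 0.012  0.003 -1.   ] axes: ex [ 0.012  1.    -0.003] ey [ 0.005 -0.003 -1.   ]
```

View pics/h12.png

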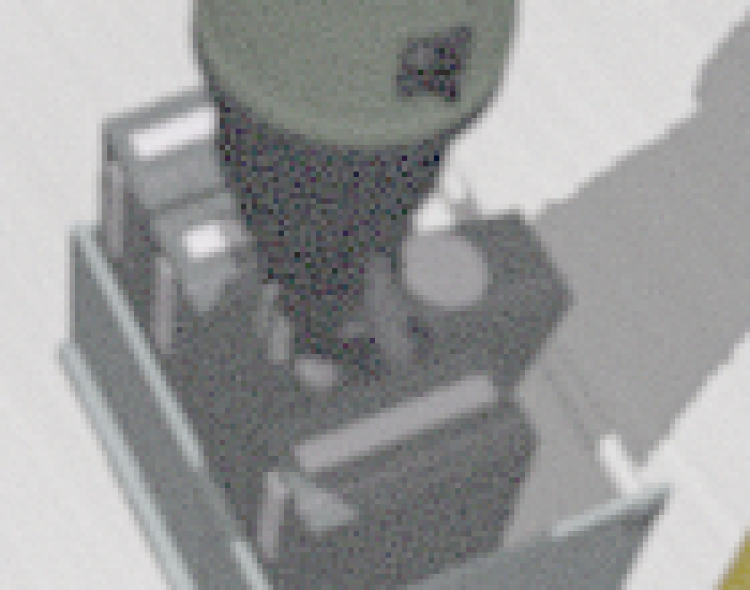

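The case is at about 13° with about 2 N of force. I continue.

>>> servo_tool([
  [255,-0.001,-0.003,0,0],
  [255,-0.002,-0.006,0,0],
  [255,-0.002,-0.009,0,0],
  [255,-0.003,-0.012,0,0],
  [255,-0.003,-0.015,0,0],
  [255,-0.004,-0.018,0,0],
  [255,-0.004,-0.021,0,0],
  [255,-0.005,-0.024,0,0],
  [255,-0.005,-0.027,0,0],
  [255,-0.005,-0.03,0,0],
])

```text
clock: 12.47
tool_pos: [0.5968, 0.1242, 0.1695]
tcp_rot: [1.318, 1.135, -1.299]
contact_force: [0.2, 0.1, 1.2]
opening: 0.0002
```

>>> servo_tool([
  [255,0,-0.002,0,0],
  [255,-0.001,-0.004,0,0],
  [255,-0.001,-0.006,0,0],
  [255,-0.001,-0.008,0,0],
  [255,-0.001,-0.01,0,0],
  [255,-0.001,-0.011,0,0],
  [255,-0.001,-0.012,0,0],
  [255,-0.001,-0.013,0,0],
  [255,-0.001,-0.014,0,0],
  [255,-0.001,-0.014,0,0],
])

```text
clock: 13.3
tool_pos: [0.5827, 0.1262, 0.1704]
tcp_rot: [1.318, 1.135, -1.299]
contact_force: [-0.8, -0.3, -0.4]
opening: 0.0
```

```bash
python3 -c "
from look import *
look('h13')"
```

```text
t 13.3 p [0.5827 0.1262 0.1704] row x,y,z -0.0294 0.0005 0.1704 F [-0.8 -0.3 -0.4] open 0.0 q [-0.14  0.52 -0.25  1.72  0.16  0.91 -2.16]
yawneed -0.0029 Mx [ 0.012  0.003 -1.   ] axes: ex [ 0.011  1.    -0.003] ey [ 0.004 -0.003 -1.   ]
```

View pics/h13.png

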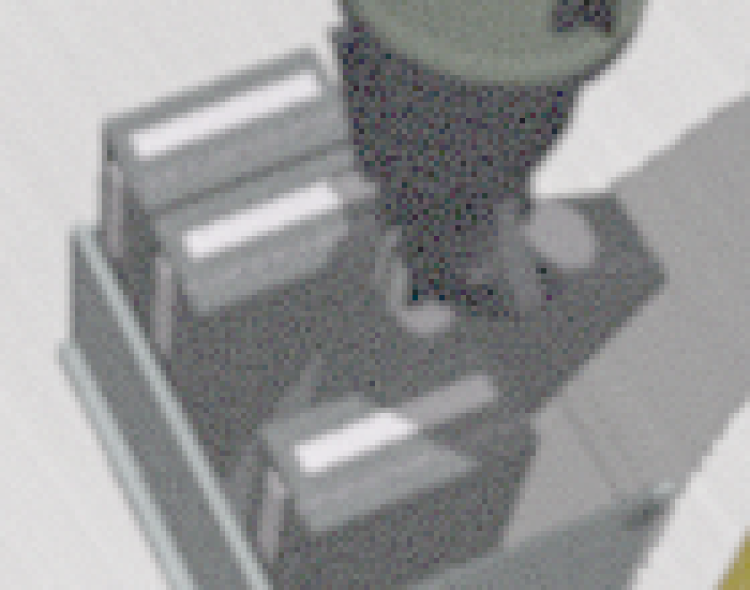

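>>> servo_tool([
  [255,0,-0.002,0,0],
  [255,0,-0.004,0,0],
  [255,0,-0.006,0,0],
  [255,0,-0.008,0,0],
  [255,0,-0.01,0,0],
  [255,0,-0.012,0,0],
  [255,0,-0.012,0,0],
  [255,0,-0.006,0,0],
  [255,0,0,0,0],
  [255,0,0.005,0,0],
])

```text
clock: 14.18
tool_pos: [0.5888, 0.1253, 0.1705]
tcp_rot: [1.318, 1.135, -1.299]
contact_force: [0.3, 0.3, -0.4]
opening: 0.0003
```

```bash
python3 -c "
from look import *
look('h14')
for th in (26,28,30,32,34):
  t=np.radians(th);s,k=np.sin(t),np.cos(t)
  print(th,(proj('scene',row(45e-3*k-.18*s-.045,0,.012+.045*s+.18*k))[0]-[310,200])*5.36)"
```

```text
t 14.18 p [0.5888 0.1253 0.1705] row x,y,z -0.0233 0.0004 0.1705 F [ 0.3  0.3 -0.4] open 0.0003 q [-0.13  0.53 -0.25  1.71  0.16  0.91 -2.16]
yawneed -0.0031 Mx [ 0.012  0.003 -1.   ] axes: ex [ 0.012  1.    -0.003] ey [ 0.004 -0.003 -1.   ]
26 [541.26136996 234.30651455]
28 [555.74125238 230.43706252]
30 [569.90715718 226.94290184]
32 [583.73688043 223.8268891 ]
34 [597.20938099 221.09094529]
```

View pics/h14.png

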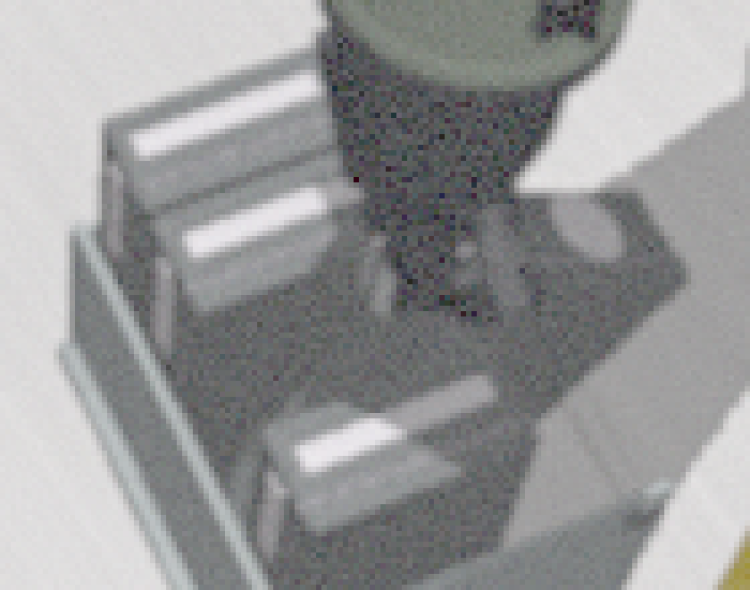

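The disc is at (588,228), which matches the predicted 32°. The case leans on the bar by itself (force 0). I rise clear, open and look at the fingertips to settle where they really end.

>>> servo_tool([
  [255,-0.01,0.008,0,0],
  [255,-0.03,0.01,0,0],
  [255,-0.06,0.01,0,0],
  [255,-0.09,0.01,0,0],
  [255,-0.12,0.01,0,0],
  [255,-0.13,0,0,0],
  [255,-0.13,-0.03,0,0],
  [255,-0.13,-0.06,0,0],
  [255,-0.13,-0.09,0,0],
  [255,-0.13,-0.09,0,0],
])

```text
clock: 15.07
tool_pos: [0.4946, 0.138, 0.2996]
tcp_rot: [1.316, 1.136, -1.298]
contact_force: [0.5, -0.2, 0.3]
opening: -0.0001
```

```bash
python3 -c "
from go import *
s,M,p=state()
im=vision.read_camera('scene')[:,:,::-1]
cv2.imwrite('pics/s20.png',im)
b=im[140:300,320:470].astype(float)
b=np.clip((b/255)**.5*255*1.1,0,255).astype('uint8')
cv2.imwrite('pics/h15.png',cv2.resize(b,(600,640),interpolation=3)[:600])
for d in (0,.013,.026,.073): 
  for sy in(-.0145,.0145): print(d,sy,((proj('scene',p+[0,0,d]+sy*ey-.011*ex)[0]-[320,140])*4).round(),((proj('scene',p+[0,0,d]+sy*ey+.011*ex)[0]-[320,140])*4).round())
"
```

```text
t 15.07 p [0.4946 0.138  0.2996] row x,y,z -0.1183 0.0004 0.2996 F [ 0.5 -0.2  0.3] open -0.0001 q [-0.15  0.26 -0.3   1.77  0.09  1.12 -2.18]
yawneed -0.0013 Mx [ 0.012  0.003 -1.   ] axes: ex [ 0.011  1.    -0.001] ey [ 0.004 -0.001 -1.   ]
0 -0.0145 [476. 236.] [433. 252.]
0 0.0145 [509. 285.] [466. 302.]
0.013 -0.0145 [482. 219.] [439. 235.]
0.013 0.0145 [516. 269.] [472. 285.]
0.026 -0.0145 [488. 202.] [445. 218.]
0.026 0.0145 [523. 252.] [479. 268.]
0.073 -0.0145 [512. 135.] [467. 151.]
0.073 0.0145 [549. 186.] [503. 202.]
```

View pics/h15.png

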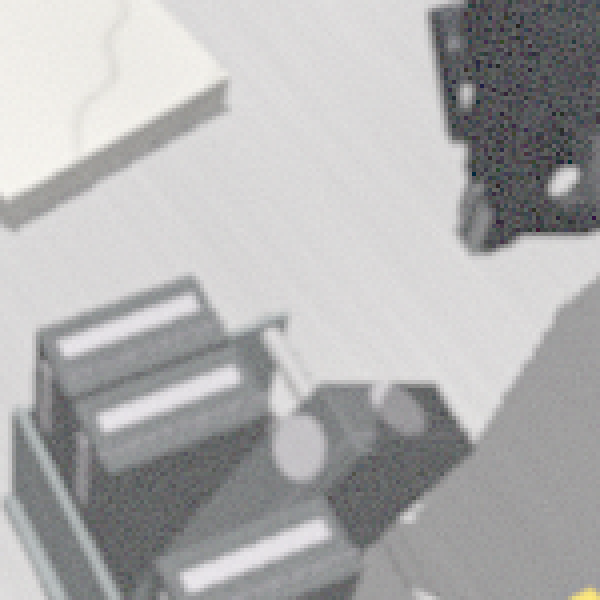

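The case still leans by itself (top disc at (420,242), 32°) and its neighbours stand. I open the gripper and look at its geometry.

>>> servo_tool([
  [0,0,0,0,0],
  [0,0,0,0,0],
  [0,0,0,0,0],
  [0,0,0,0,0],
  [0,0,0,0,0],
  [0,0,0,0,0],
  [0,0,0,0,0],
  [0,0,0,0,0],
  [0,0,0,0,0],
  [0,0,0,0,0],
])

```text
clock: 15.95
tool_pos: [0.497, 0.1375, 0.2998]
tcp_rot: [1.318, 1.135, -1.297]
contact_force: [0.8, 0.6, -0.4]
opening: 0.0851
```

```bash
python3 -c "
from go import *
s,M,p=state()
im=vision.read_camera('scene')[:,:,::-1]
b=im[100:250,380:530].astype(float)
b=np.clip((b/255)**.5*255*1.1,0,255).astype('uint8')
cv2.imwrite('pics/h16.png',cv2.resize(b,(600,600),interpolation=3))
for d in (0,.013,.026,.04,.073): 
  for sy in(-.0425,.0425): print(d,sy,((proj('scene',p+[0,0,d]+sy*ey-.011*ex)[0]-[380,100])*4).round(),((proj('scene',p+[0,0,d]+sy*ey+.011*ex)[0]-[380,100])*4).round())
im=vision.read_camera('top')[:,:,::-1]
cv2.imwrite('pics/t16.png',im)
"
```

```text
t 15.95 p [0.497  0.1375 0.2998] row x,y,z -0.1159 0.0002 0.2998 F [ 0.8  0.6 -0.4] open 0.0851 q [-0.15  0.26 -0.3   1.77  0.09  1.12 -2.18]
yawneed -0.0021 Mx [ 0.013  0.003 -1.   ] axes: ex [ 0.013  1.    -0.002] ey [ 0.004 -0.002 -1.   ]
0 -0.0425 [200. 352.] [158. 367.]
0 0.0425 [298. 495.] [254. 512.]
0.013 -0.0425 [205. 334.] [163. 350.]
0.013 0.0425 [305. 479.] [261. 496.]
0.026 -0.0425 [211. 317.] [168. 332.]
0.026 0.0425 [312. 462.] [268. 479.]
0.04 -0.0425 [217. 297.] [174. 312.]
0.04 0.0425 [320. 444.] [275. 461.]
0.073 -0.0425 [233. 248.] [188. 264.]
0.073 0.0425 [340. 398.] [294. 415.]
```

View pics/h16.png

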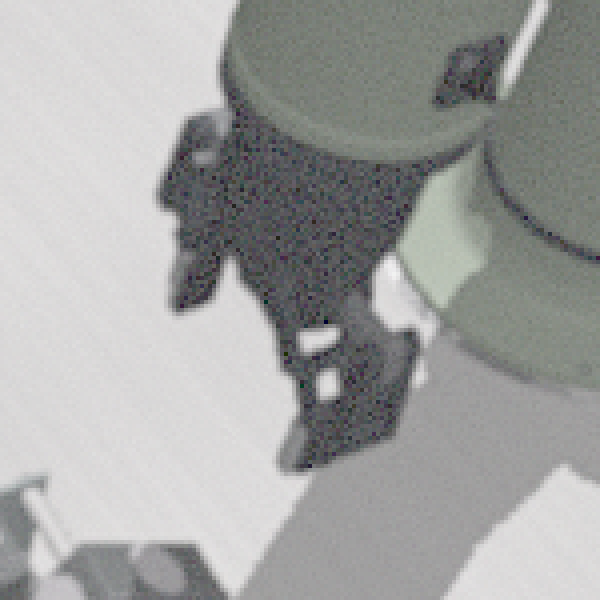

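View pics/t16.png

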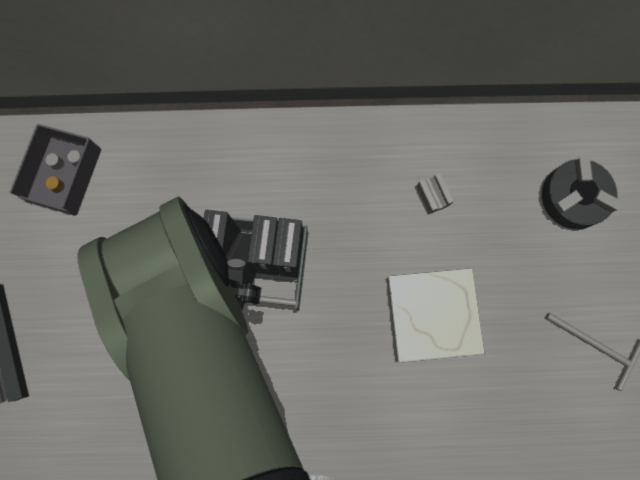

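The open tips end about 37 mm above the TCP reading and the shut ones about 24 mm, seen in both pictures and in the contacts. I use the measured tips: with the jaws on 44 mm, the grasp point lies at about TCP + 48 mm. Next I work out the descent.

```bash
python3 -c "
from go import *
to(row(-.125,0,.130))
to(row(-.125,0,.110))"
```

```text
t 16.05 p [0.497  0.1375 0.2999] row x,y,z -0.1159 0.0002 0.2999 F [ 0.7 -0.7 -0.2] open 0.0852 q [-0.15  0.26 -0.3   1.77  0.09  1.12 -2.18]
yawneed -0.0021 Mx [ 0.013  0.003 -1.   ] axes: ex [ 0.013  1.    -0.002] ey [ 0.005 -0.002 -1.   ]
shift [ 0.1697 -0.0113  0.001 ]
t 16.05 p [0.497  0.1375 0.2999] row x,y,z -0.1159 0.0002 0.2999 F [ 0.7 -0.7 -0.2] open 0.0852 q [-0.15  0.26 -0.3   1.77  0.09  1.12 -2.18]
yawneed -0.0021 Mx [ 0.013  0.003 -1.   ] axes: ex [ 0.013  1.    -0.002] ey [ 0.005 -0.002 -1.   ]
shift [ 0.1897 -0.0115  0.0011]
```

>>> servo_tool([
  [0,0.015,-0.011,0.001,0],
  [0,0.035,-0.011,0.001,0],
  [0,0.06,-0.011,0.001,0],
  [0,0.085,-0.011,0.001,0],
  [0,0.105,-0.011,0.001,0],
  [0,0.125,-0.011,0.001,0],
  [0,0.14,-0.011,0.001,0],
  [0,0.153,-0.011,0.001,0],
  [0,0.165,-0.011,0.001,0],
  [0,0.17,-0.011,0.001,0],
])

```text
clock: 16.88
tool_pos: [0.4876, 0.1383, 0.1283]
tcp_rot: [1.316, 1.136, -1.299]
contact_force: [0.4, 0.5, -0.3]
opening: 0.0856
```

```bash
python3 -c "
from go import *
s,M,p=state()
im=vision.read_camera('scene')[:,:,::-1]
b=im[170:300,350:500].astype(float)
b=np.clip((b/255)**.5*255*1.1,0,255).astype('uint8')
cv2.imwrite('pics/h17.png',cv2.resize(b,(690,598),interpolation=3))
"
```

```text
t 16.88 p [0.4876 0.1383 0.1283] row x,y,z -0.1253 -0.0003 0.1283 F [ 0.4  0.5 -0.3] open 0.0856 q [-0.19  0.45 -0.27  1.98  0.18  0.72 -2.28]
yawneed -0.002 Mx [ 0.011  0.002 -1.   ] axes: ex [ 0.011  1.    -0.002] ey [ 0.004 -0.002 -1.   ]
```

View pics/h17.png

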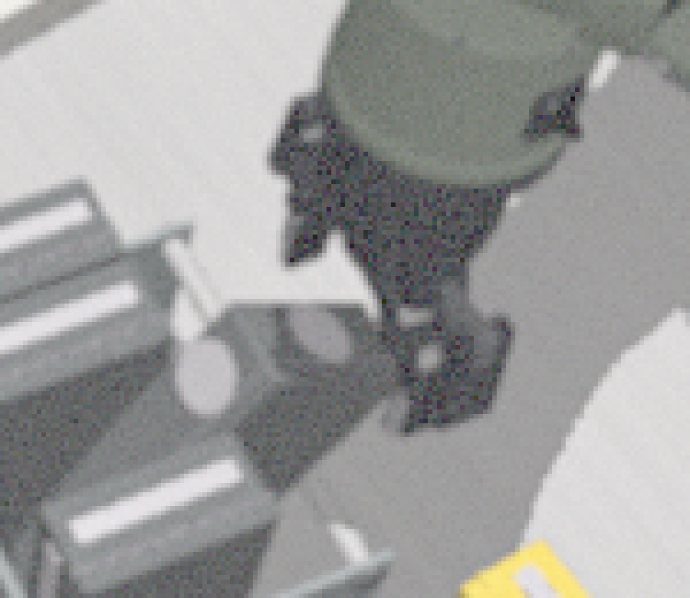

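```bash
python3 -c "
from go import *
def onrow(px,yy):
    o,d=ray('scene',[px]);d=d[0];k=(yy-(o-c)@ey)/(d@ey);q=o+k*d-c;return (q@ex).round(4),q[2].round(4)
f=lambda u,v:(350+u/4.6,170+v/4.6)
for px,yy in ((f(388,425),.0425),(f(408,433),.0425),(f(408,433),.05),(f(405,432),.057),(f(290,265),-.0425),(f(288,265),-.057),(f(325,235),-.0425)): print(px,yy,onrow(px,yy))
t=np.radians(32.5);s,k=np.sin(t),np.cos(t)
P=lambda u,v,y:row(u*k-v*s-.045,y,.012+u*s+v*k)
for y in(-.022,.022):
  for u,v in((0,.18),(.09,.18)): print(u,v,y,((proj('scene',P(u,v,y))[0]-[350,170])*4.6).round())
"
```

```text
(434.3478260869565, 262.3913043478261) 0.0425 (np.float64(-0.1186), np.float64(0.163))
(438.69565217391306, 264.1304347826087) 0.0425 (np.float64(-0.133), np.float64(0.1449))
(438.69565217391306, 264.1304347826087) 0.05 (np.float64(-0.1238), np.float64(0.1648))
(438.04347826086956, 263.9130434782609) 0.057 (np.float64(-0.113), np.float64(0.1859))
(413.04347826086956, 227.6086956521739) -0.0425 (np.float64(-0.1159), np.float64(0.1704))
(412.60869565217394, 227.6086956521739) -0.057 (np.float64(-0.1283), np.float64(0.1416))
(420.6521739130435, 221.08695652173913) -0.0425 (np.float64(-0.1307), np.float64(0.1861))
0 0.18 -0.022 [360. 289.]
0.09 0.18 -0.022 [226. 290.]
0 0.18 0.022 [410. 368.]
0.09 0.18 0.022 [276. 373.]
```

>>> servo_tool([
  [0,0.004,0,0,0],
  [0,0.008,0,0,0],
  [0,0.011,0,0,0],
  [0,0.014,0,0,0],
  [0,0.017,0,0,0],
  [0,0.018,0,0,0],
  [0,0.018,0,0,0],
  [0,0.018,0,0,0],
  [0,0.018,0,0,0],
  [0,0.018,0,0,0],
])

```text
clock: 17.77
tool_pos: [0.4878, 0.1383, 0.1104]
tcp_rot: [1.316, 1.136, -1.299]
contact_force: [-0.5, 0.6, -0.4]
opening: 0.0853
```

```bash
python3 -c "
from go import *
s,M,p=state()
im=vision.read_camera('scene')[:,:,::-1]
b=im[170:300,350:500].astype(float)
b=np.clip((b/255)**.5*255*1.1,0,255).astype('uint8')
cv2.imwrite('pics/h18.png',cv2.resize(b,(690,598),interpolation=3))
"
```

```text
t 17.77 p [0.4878 0.1383 0.1104] row x,y,z -0.1251 -0.0002 0.1104 F [-0.5  0.6 -0.4] open 0.0853 q [-0.19  0.48 -0.26  2.    0.2   0.68 -2.29]
yawneed -0.002 Mx [ 0.011  0.002 -1.   ] axes: ex [ 0.011  1.    -0.002] ey [ 0.004 -0.002 -1.   ]
```

View pics/h18.png

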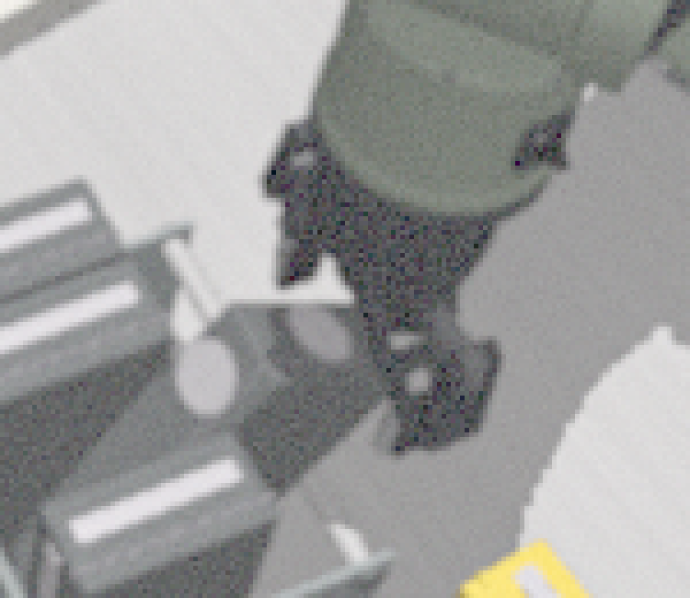

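No contact, and the jaws straddle the top spine corner. I close.

>>> servo_tool([
  [255,0,0,0,0],
  [255,0,0,0,0],
  [255,0,0,0,0],
  [255,0,0,0,0],
  [255,0,0,0,0],
  [255,0,0,0,0],
  [255,0,0,0,0],
  [255,0,0,0,0],
  [255,0,0,0,0],
  [255,0,0,0,0],
])

```text
clock: 18.65
tool_pos: [0.488, 0.1388, 0.1106]
tcp_rot: [1.317, 1.136, -1.298]
contact_force: [-0.8, 3.9, 4.9]
opening: 0.0436
```

```bash
python3 -c "
from go import *
s,M,p=state()
im=vision.read_camera('scene')[:,:,::-1]
b=im[170:300,350:500].astype(float)
b=np.clip((b/255)**.5*255*1.1,0,255).astype('uint8')
cv2.imwrite('pics/h19.png',cv2.resize(b,(690,598),interpolation=3))
"
```

```text
t 18.65 p [0.488  0.1388 0.1106] row x,y,z -0.1249 0.0003 0.1106 F [-0.8  3.9  4.9] open 0.0436 q [-0.19  0.48 -0.26  2.    0.2   0.68 -2.29]
yawneed -0.0017 Mx [ 0.012  0.003 -1.   ] axes: ex [ 0.012  1.    -0.002] ey [ 0.004 -0.002 -1.   ]
```

View pics/h19.png

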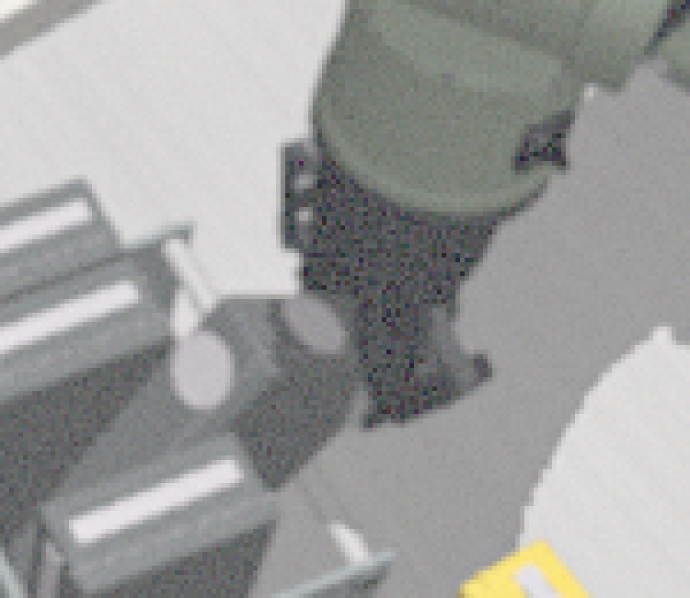

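The grip holds at 43.6 mm. Since the tool cannot tilt, I use the lip as a pivot. I swing the held case back along its arc to about 14° (fingers still in front of the neighbouring spines), so that it can be set down near upright.

>>> servo_tool([
  [255,-0.002,0.004,0,0],
  [255,-0.004,0.008,0,0],
  [255,-0.0055,0.012,0,0],
  [255,-0.007,0.016,0,0],
  [255,-0.0085,0.02,0,0],
  [255,-0.0102,0.024,0,0],
  [255,-0.0117,0.028,0,0],
  [255,-0.013,0.032,0,0],
  [255,-0.013,0.032,0,0],
  [255,-0.013,0.032,0,0],
])

```text
clock: 19.53
tool_pos: [0.5183, 0.1348, 0.1238]
tcp_rot: [1.315, 1.138, -1.3]
contact_force: [-11.7, 4.4, 3.7]
opening: 0.0437
```

```bash
python3 -c "
from go import *
s,M,p=state()
im=vision.read_camera('scene')[:,:,::-1]
b=im[170:300,350:500].astype(float)
b=np.clip((b/255)**.5*255*1.1,0,255).astype('uint8')
cv2.imwrite('pics/h20.png',cv2.resize(b,(690,598),interpolation=3))
for th in (16,20,24,28,32):
  t=np.radians(th);s,k=np.sin(t),np.cos(t)
  print(th,(proj('scene',row(45e-3*k-.18*s-.045,0,.012+.045*s+.18*k))[0]-[350,170])*4.6)
"
```

```text
t 19.53 p [0.5183 0.1348 0.1238] row x,y,z -0.0944 0.0004 0.1238 F [-11.7   4.4   3.7] open 0.0437 q [-0.17  0.5  -0.26  1.91  0.19  0.74 -2.25]
yawneed -0.0009 Mx [ 0.009  0.003 -1.   ] axes: ex [ 0.009  1.    -0.001] ey [ 0.004 -0.001 -1.   ]
16 [215.07062779 360.37596703]
20 [241.82290901 350.94203572]
24 [267.83914327 342.72355954]
28 [292.94211958 335.76315067]
32 [316.96821828 330.09024065]
```

View pics/h20.png

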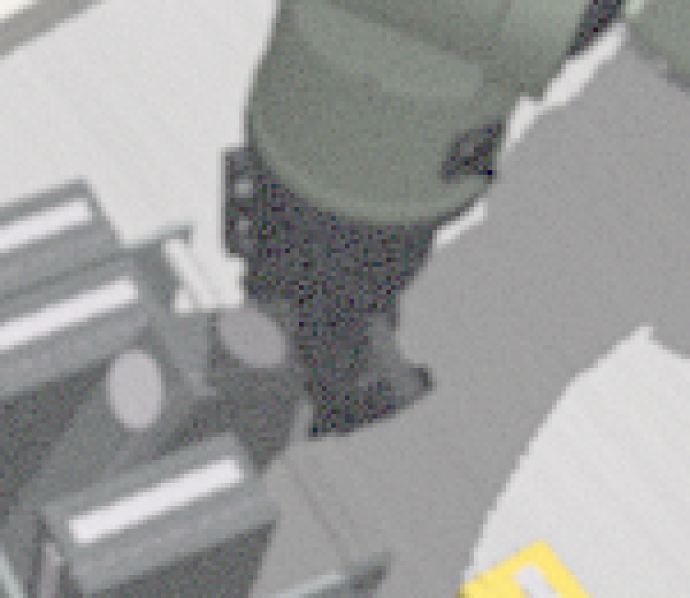

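It works: the disc is at (250,338), about 21°, with a reaction of 12 N. I continue to about 14°.

>>> servo_tool([
  [255,-0.001,0.003,0,0],
  [255,-0.002,0.006,0,0],
  [255,-0.003,0.01,0,0],
  [255,-0.0035,0.013,0,0],
  [255,-0.004,0.016,0,0],
  [255,-0.0045,0.019,0,0],
  [255,-0.0045,0.019,0,0],
  [255,-0.006,0.0185,0,0],
  [255,-0.01,0.018,0,0],
  [255,-0.014,0.018,0,0],
])

```text
clock: 20.42
tool_pos: [0.536, 0.1323, 0.1381]
tcp_rot: [1.315, 1.138, -1.3]
contact_force: [0.7, 1.4, -6.8]
opening: 0.0434
```

```bash
python3 -c "
from go import *
s,M,p=state()
im=vision.read_camera('scene')[:,:,::-1]
b=im[170:300,330:480].astype(float)
b=np.clip((b/255)**.5*255*1.1,0,255).astype('uint8')
cv2.imwrite('pics/h21.png',cv2.resize(b,(690,598),interpolation=3))
for th in (10,13,16,20):
  t=np.radians(th);s,k=np.sin(t),np.cos(t)
  print(th,(proj('scene',row(45e-3*k-.18*s-.045,0,.022+.045*s+.18*k))[0]-[330,170])*4.6)
"
```

```text
t 20.42 p [0.536  0.1323 0.1381] row x,y,z -0.0765 0.0003 0.1381 F [ 0.7  1.4 -6.8] open 0.0434 q [-0.15  0.5  -0.27  1.86  0.18  0.79 -2.22]
yawneed -0.0009 Mx [ 0.009  0.003 -1.   ] axes: ex [ 0.009  1.    -0.001] ey [ 0.004 -0.001 -1.   ]
10 [268.87300426 364.86310891]
13 [289.71850736 356.34177942]
16 [310.33463276 348.45671146]
20 [337.32105924 338.98145067]
```

View pics/h21.png

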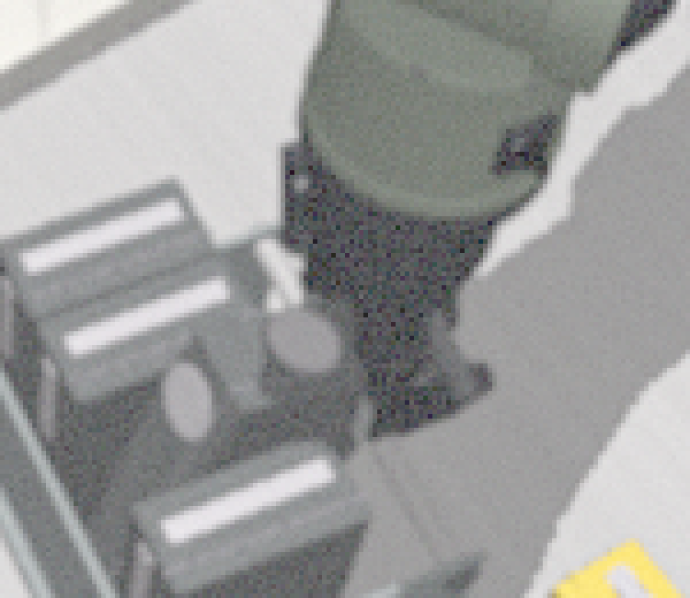

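It is held at about 15° and carrying its weight. I lift straight up.

>>> servo_tool([
  [255,-0.008,0,0,0],
  [255,-0.018,0,0,0],
  [255,-0.028,0,0,0],
  [255,-0.04,0,0,0],
  [255,-0.052,0,0,0],
  [255,-0.064,0,0,0],
  [255,-0.076,0,0,0],
  [255,-0.088,0,0,0],
  [255,-0.1,0,0,0],
  [255,-0.11,0,0,0],
])

```text
clock: 21.3
tool_pos: [0.5354, 0.1319, 0.2509]
tcp_rot: [1.316, 1.137, -1.298]
contact_force: [0.7, -0.1, -6.7]
opening: 0.0433
```

>>> servo_tool([
  [255,-0.012,0,0,0],
  [255,-0.024,0,0,0],
  [255,-0.036,0,0,0],
  [255,-0.048,0,0,0],
  [255,-0.06,0,0,0],
  [255,-0.072,0,0,0],
  [255,-0.084,0,0,0],
  [255,-0.095,0,0,0],
  [255,-0.105,0,0,0],
  [255,-0.105,0,0,0],
])

```text
clock: 22.13
tool_pos: [0.5348, 0.1317, 0.3582]
tcp_rot: [1.318, 1.135, -1.296]
contact_force: [0.3, 0.6, -6.4]
opening: 0.0433
```

```bash
python3 -c "
from go import *
s,M,p=state()
im=vision.read_camera('scene')[:,:,::-1]
b=im[70:340,280:560].astype(float)
b=np.clip((b/255)**.5*255*1.1,0,255).astype('uint8')
cv2.imwrite('pics/h22.png',cv2.resize(b,(616,594),interpolation=3))
cv2.imwrite('pics/t22.png',vision.read_camera('top')[:,:,::-1])
for x,y in ((.4675,-.267),):
  t=np.array([x,y,p[2]]);print((M.T@(t-p)).round(4))
"
```

```text
t 22.13 p [0.5348 0.1317 0.3582] row x,y,z -0.0776 -0.0005 0.3582 F [ 0.3  0.6 -6.4] open 0.0433 q [-0.12  0.28 -0.29  1.59  0.09  1.27 -2.14]
yawneed -0.0015 Mx [ 0.014  0.004 -1.   ] axes: ex [ 0.013  1.    -0.001] ey [ 0.006 -0.002 -1.   ]
[-0.0024 -0.0127  0.4041]
```

View pics/h22.png

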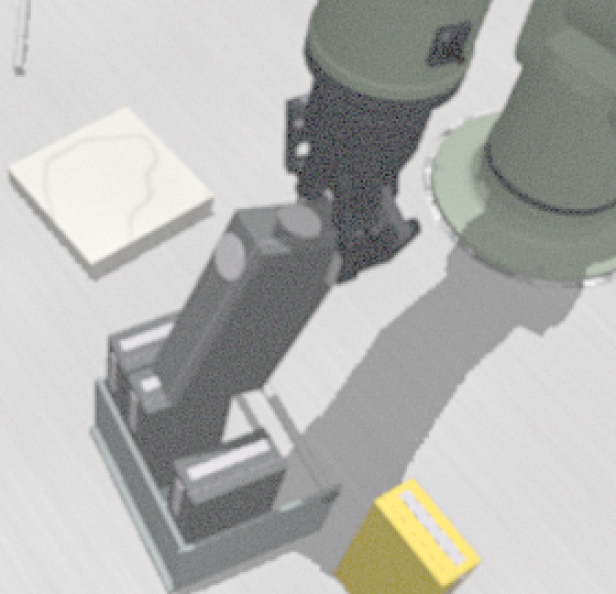

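View pics/t22.png

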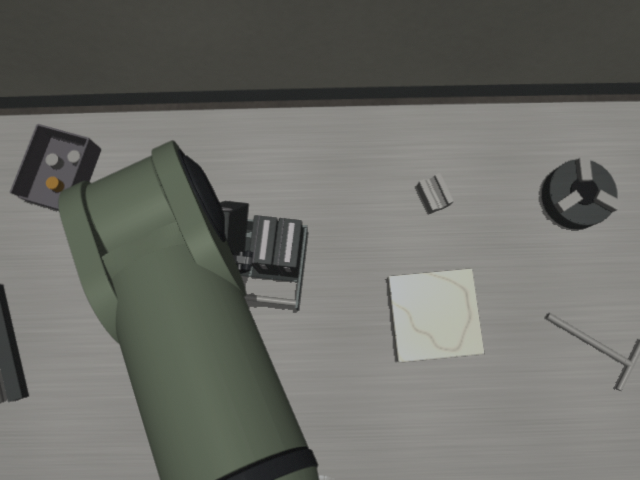

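The case is lifted clear (foot about 50 mm above the neighbours), and all three others still stand in the rack. I carry it towards the plate.

>>> servo_tool([
  [255,0,-0.001,0.008,0],
  [255,0,-0.003,0.022,0],
  [255,0,-0.005,0.04,0],
  [255,0,-0.007,0.06,0],
  [255,0,-0.01,0.082,0],
  [255,0,-0.013,0.105,0],
  [255,0,-0.016,0.128,0],
  [255,0,-0.019,0.151,0],
  [255,0,-0.022,0.174,0],
  [255,0,-0.025,0.197,0],
])

```text
clock: 23.07
tool_pos: [0.4817, -0.0619, 0.3542]
tcp_rot: [1.316, 1.137, -1.299]
contact_force: [0.8, -0.1, -5.5]
opening: 0.0435
```

```bash
python3 -c "
from go import *
s,M,p=state()
print((M.T@(np.array([.4323,-.2622,.30])-p)).round(4))
"
```

```text
t 23.07 p [ 0.4817 -0.0619  0.3542] row x,y,z -0.1043 -0.1995 0.3542 F [ 0.8 -0.1 -5.5] open 0.0435 q [ 0.16  0.16 -0.18  1.75  0.03  1.23 -1.73]
yawneed -0.0018 Mx [ 0.01   0.003 -1.   ] axes: ex [ 0.01   1.    -0.002] ey [ 0.004 -0.002 -1.   ]
[ 0.0531 -0.0224  0.2053]
```

>>> servo_tool([
  [255,0.002,-0.003,0.024,0],
  [255,0.006,-0.006,0.048,0],
  [255,0.012,-0.009,0.072,0],
  [255,0.018,-0.012,0.096,0],
  [255,0.024,-0.015,0.12,0],
  [255,0.03,-0.018,0.143,0],
  [255,0.037,-0.02,0.165,0],
  [255,0.043,-0.022,0.185,0],
  [255,0.05,-0.022,0.199,0],
  [255,0.053,-0.022,0.205,0],
])

```text
clock: 23.9
tool_pos: [0.4309, -0.2641, 0.2987]
tcp_rot: [1.317, 1.137, -1.303]
contact_force: [-0.2, 0.2, -6.6]
opening: 0.0436
```

```bash
python3 -c "
from go import *
s,M,p=state()
im=vision.read_camera('scene')[:,:,::-1]
b=im[50:290,220:480].astype(float)
b=np.clip((b/255)**.5*255*1.1,0,255).astype('uint8')
cv2.imwrite('pics/h23.png',cv2.resize(b,(650,600),interpolation=3))
cv2.imwrite('pics/t23.png',vision.read_camera('top')[150:400,150:550,::-1])
"
```

```text
t 23.9 p [ 0.4309 -0.2641  0.2987] row x,y,z -0.1276 -0.4067 0.2987 F [-0.2  0.2 -6.6] open 0.0436 q [ 0.46  0.24 -0.03  1.8   0.    1.1  -1.28]
yawneed -0.0044 Mx [ 0.008  0.003 -1.   ] axes: ex [ 0.008  1.    -0.004] ey [ 0.004 -0.004 -1.   ]
```

View pics/h23.png

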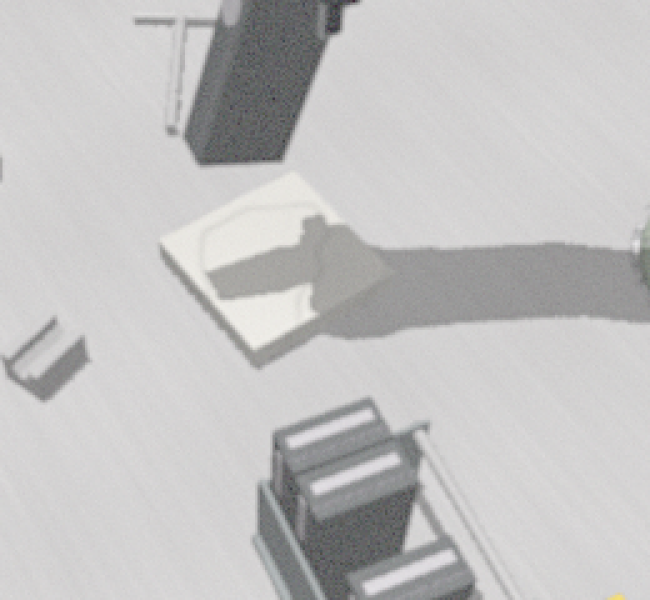

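View pics/t23.png

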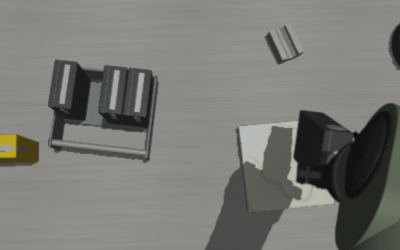

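```bash
cat >> go.py <<'E'
def onplane(px,p,yy):
    o,d=ray('scene',[px]);d=d[0];k=(yy-(o-p)@ey)/(d@ey);q=o+k*d-p;return np.array([q@ex,q[2]]).round(4)
E
python3 -c "
from go import *
s,M,p=state()
for u in ((201,164),(283,160),(331,40)):
  px=(220+u[0]/2.5,50+u[1]/2.5)
  print(u,onplane(px,p,.022))
"
```

```text
t 24.0 p [ 0.4317 -0.2627  0.2991] row x,y,z -0.1271 -0.4051 0.2991 F [ 0.2  0.4 -5.6] open 0.0429 q [ 0.46  0.23 -0.03  1.8  -0.    1.1  -1.28]
yawneed -0.0034 Mx [ 0.009  0.003 -1.   ] axes: ex [ 0.008  1.    -0.003] ey [ 0.005 -0.003 -1.   ]
(201, 164) [ 0.1213 -0.081 ]
(283, 160) [ 0.0394 -0.1077]
(331, 40) [-0.0027  0.0167]
```

It is held at 18°. The pads resist turning with about 1.9 Nm, so friction on the plate alone might not right it before release. A careful way is to push its back face against the fixed rack bar (about 16 N) until it is upright in the grip, and then place it. Back to the front of the rack.

>>> servo_tool([
  [255,0,-0.003,-0.01,0],
  [255,0,-0.008,-0.03,0],
  [255,0,-0.014,-0.055,0],
  [255,0,-0.02,-0.08,0],
  [255,0,-0.026,-0.105,0],
  [255,0,-0.032,-0.13,0],
  [255,0,-0.038,-0.155,0],
  [255,0,-0.044,-0.18,0],
  [255,0,-0.05,-0.205,0],
  [255,0,-0.056,-0.23,0],
])

```text
clock: 24.83
tool_pos: [0.4069, -0.0247, 0.3001]
tcp_rot: [1.316, 1.138, -1.3]
contact_force: [1.6, 0.4, -5.4]
opening: 0.0434
```

>>> servo_tool([
  [255,0,-0.006,-0.025,0],
  [255,0,-0.012,-0.05,0],
  [255,0,-0.018,-0.075,0],
  [255,0,-0.024,-0.1,0],
  [255,0,-0.03,-0.125,0],
  [255,0,-0.036,-0.15,0],
  [255,0,-0.042,-0.17,0],
  [255,0,-0.048,-0.185,0],
  [255,0,-0.054,-0.192,0],
  [255,0,-0.056,-0.194,0],
])

```text
clock: 25.67
tool_pos: [0.3761, 0.1769, 0.3007]
tcp_rot: [1.314, 1.14, -1.297]
contact_force: [-0.3, 0.3, -5.4]
opening: 0.0435
```

```bash
python3 -c "
from go import *
to(row(-.245,.02,.166))
im=vision.read_camera('scene')[:,:,::-1]
b=im[100:340,300:560].astype(float)
b=np.clip((b/255)**.5*255*1.1,0,255).astype('uint8')
cv2.imwrite('pics/h24.png',cv2.resize(b,(650,600),interpolation=3))
"
```

```text
t 25.67 p [0.3761 0.1769 0.3007] row x,y,z -0.2409 0.0231 0.3007 F [-0.3  0.3 -5.4] open 0.0435 q [-0.16  0.09 -0.46  1.97  0.05  1.08 -2.34]
yawneed 0.0015 Mx [ 0.009  0.003 -1.   ] axes: ex [0.009 1.    0.002] ey [ 0.005  0.001 -1.   ]
shift [ 0.1347 -0.0053  0.0037]
```

View pics/h24.png

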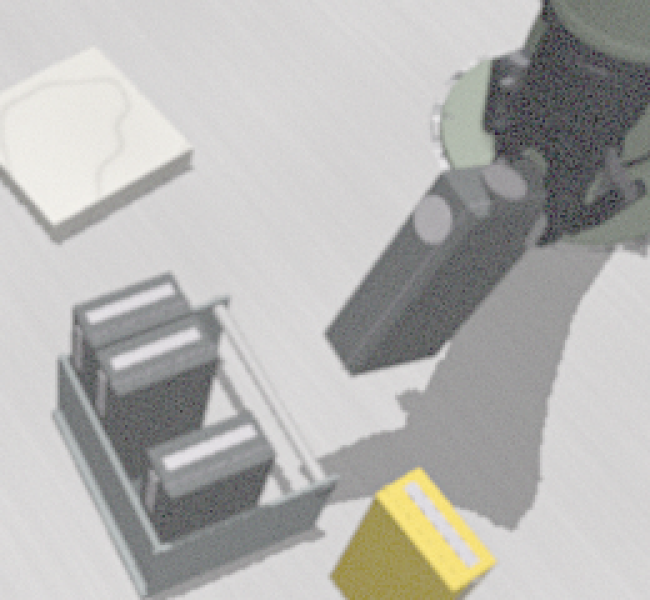

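>>> servo_tool([
  [255,0.01,0,0.001,0],
  [255,0.02,-0.001,0.002,0],
  [255,0.032,-0.001,0.004,0],
  [255,0.044,-0.002,0.006,0],
  [255,0.056,-0.002,0.008,0],
  [255,0.067,-0.002,0.01,0],
  [255,0.076,-0.002,0.012,0],
  [255,0.084,-0.002,0.014,0],
  [255,0.09,-0.002,0.014,0],
  [255,0.09,-0.002,0.014,0],
])

```text
clock: 26.55
tool_pos: [0.3731, 0.1624, 0.2098]
tcp_rot: [1.313, 1.139, -1.3]
contact_force: [-0.3, 0.1, -6.2]
opening: 0.0436
```

```bash
python3 -c "
from go import *
to(row(-.240,.01,.166))"
```

```text
t 26.55 p [0.3731 0.1624 0.2098] row x,y,z -0.242 0.0083 0.2098 F [-0.3  0.1 -6.2] open 0.0436 q [-0.16  0.19 -0.45  2.12  0.11  0.84 -2.38]
yawneed 0.0002 Mx [ 0.008  0.003 -1.   ] axes: ex [0.008 1.    0.   ] ey [ 0.004  0.    -1.   ]
shift [ 0.0438  0.0017 -0.0015]
```

>>> servo_tool([
  [255,0.008,0,0,0],
  [255,0.018,0,0,0],
  [255,0.028,0,0,0],
  [255,0.036,0,0,0],
  [255,0.042,0,0,0],
  [255,0.043,0.002,0,0],
  [255,0.043,0.006,0,0],
  [255,0.043,0.01,0,0],
  [255,0.043,0.013,0,0],
  [255,0.043,0.014,0,0],
])

```text
clock: 27.38
tool_pos: [0.3877, 0.1606, 0.1671]
tcp_rot: [1.314, 1.139, -1.3]
contact_force: [-5.1, 1.6, -3.9]
opening: 0.0438
```

```bash
cat > l2.py <<'E'
from go import *
import sys
s,M,p=state()
im=vision.read_camera('scene')[:,:,::-1]
b=im[150:300,360:520].astype(float)
b=np.clip((b/255)**.5*255*1.1,0,255).astype('uint8')
cv2.imwrite(f'pics/{sys.argv[1]}.png',cv2.resize(b,(640,600),interpolation=3))
E
python3 l2.py h25
```

```text
t 27.38 p [0.3877 0.1606 0.1671] row x,y,z -0.2273 0.0085 0.1671 F [-5.1  1.6 -3.9] open 0.0438 q [-0.18  0.28 -0.42  2.15  0.17  0.74 -2.42]
yawneed -0.0002 Mx [ 0.008  0.003 -1.   ] axes: ex [ 0.008  1.    -0.   ] ey [ 0.004 -0.    -1.   ]
```

View pics/h25.png

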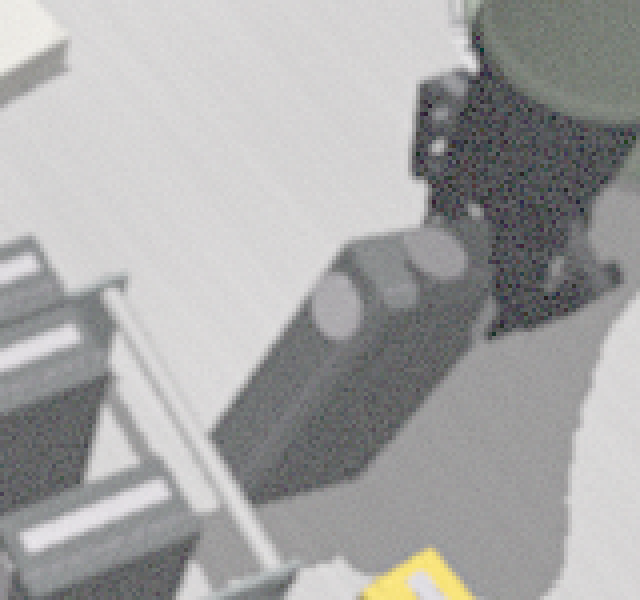

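Contact with the bar begins at 5 N, as predicted. I push slowly.

>>> servo_tool([
  [255,0,0.002,0,0],
  [255,0,0.004,0,0],
  [255,0,0.007,0,0],
  [255,0,0.01,0,0],
  [255,0,0.013,0,0],
  [255,0,0.016,0,0],
  [255,0,0.019,0,0],
  [255,0,0.022,0,0],
  [255,0,0.025,0,0],
  [255,0,0.025,0,0],
])

```text
clock: 28.27
tool_pos: [0.4126, 0.1571, 0.1672]
tcp_rot: [1.314, 1.139, -1.3]
contact_force: [-2.0, -0.5, -7.6]
opening: 0.0434
```

```bash
python3 l2.py h26
```

```text
t 28.27 p [0.4126 0.1571 0.1672] row x,y,z -0.2022 0.0084 0.1672 F [-2.  -0.5 -7.6] open 0.0434 q [-0.16  0.31 -0.41  2.1   0.18  0.76 -2.39]
yawneed -0.0004 Mx [ 0.008  0.003 -1.   ] axes: ex [ 0.007  1.    -0.   ] ey [ 0.004 -0.    -1.   ]
```

View pics/h26.png

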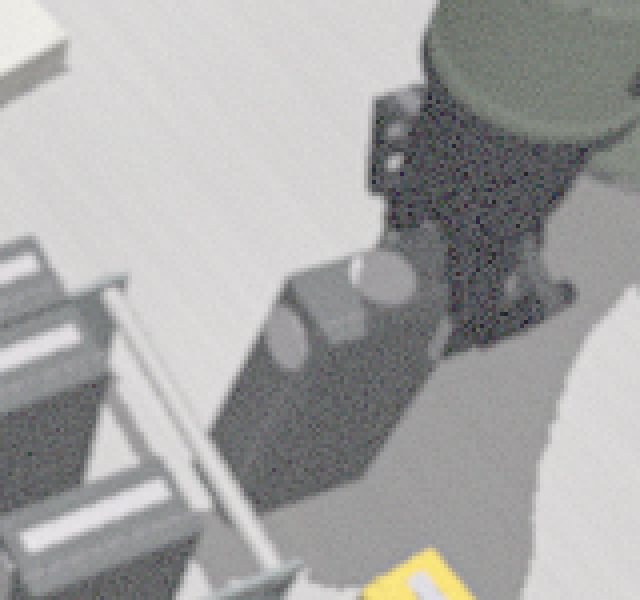

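>>> servo_tool([
  [255,0,0.002,0,0],
  [255,0,0.004,0,0],
  [255,0,0.006,0,0],
  [255,0,0.008,0,0],
  [255,0,0.01,0,0],
  [255,0,0.012,0,0],
  [255,0,0.014,0,0],
  [255,0,0.014,0,0],
  [255,0,0.014,0,0],
  [255,0,0.014,0,0],
])

```text
clock: 29.15
tool_pos: [0.4262, 0.1553, 0.1672]
tcp_rot: [1.313, 1.139, -1.3]
contact_force: [-4.0, 1.3, -4.3]
opening: 0.0434
```

```bash
python3 l2.py h27
```

```text
t 29.15 p [0.4262 0.1553 0.1672] row x,y,z -0.1884 0.0083 0.1672 F [-4.   1.3 -4.3] open 0.0434 q [-0.15  0.33 -0.4   2.07  0.18  0.77 -2.37]
yawneed -0.0002 Mx [ 0.008  0.003 -1.   ] axes: ex [ 0.007  1.    -0.   ] ey [ 0.004 -0.    -1.   ]
```

View pics/h27.png

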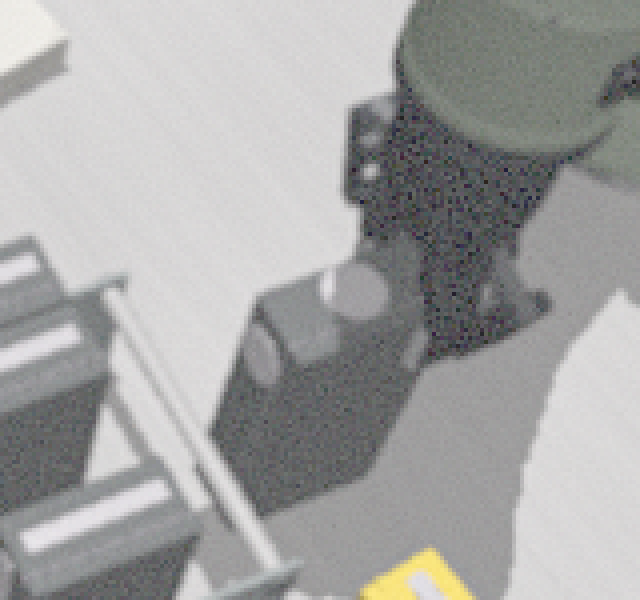

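```bash
python3 -c "
from go import *
s,M,p=state()
a=[onplane((360+u/4,150+v/4),p,.022) for u,v in ((297,363),(368,478),(428,360),(262,515))]
print(a)
d=a[1]-a[2];print('spine tilt',np.degrees(np.arctan2(d[0],-d[1])))
"
```

```text
t 29.2 p [0.4262 0.1552 0.1672] row x,y,z -0.1884 0.0083 0.1672 F [-4.1  1.2 -4.5] open 0.0437 q [-0.15  0.33 -0.4   2.07  0.18  0.77 -2.37]
yawneed -0.0003 Mx [ 0.008  0.003 -1.   ] axes: ex [ 0.007  1.    -0.   ] ey [ 0.004 -0.    -1.   ]
[array([0.0798, 0.0678]), array([-0.0095, -0.1176]), array([-0.0094,  0.0115]), array([ 0.0608, -0.1077])]
spine tilt -0.044380920258736446
```

By my corner rays the case is upright in the grip (0.0–0.2° off) and its foot is about 114 mm below the TCP. I back off, lift and carry it to the plate.

>>> servo_tool([
  [255,0,-0.008,0,0],
  [255,0,-0.018,0,0],
  [255,-0.01,-0.02,0,0],
  [255,-0.03,-0.02,0,0],
  [255,-0.05,-0.02,0.005,0],
  [255,-0.07,-0.02,0.015,0],
  [255,-0.085,-0.02,0.03,0],
  [255,-0.095,-0.02,0.05,0],
  [255,-0.1,-0.02,0.072,0],
  [255,-0.1,-0.02,0.095,0],
])

```text
clock: 30.03
tool_pos: [0.3929, 0.0632, 0.2687]
tcp_rot: [1.315, 1.138, -1.297]
contact_force: [-0.0, 1.1, -5.7]
opening: 0.0437
```

```bash
python3 -c "
from go import *
to((.4326,-.2623,.24))"
```

```text
t 30.03 p [0.3929 0.0632 0.2687] row x,y,z -0.209 -0.0874 0.2687 F [-0.   1.1 -5.7] open 0.0437 q [ 0.03  0.09 -0.36  2.06  0.04  0.98 -2.05]
yawneed 0.0007 Mx [ 0.011  0.003 -1.   ] axes: ex [0.011 1.    0.001] ey [ 0.005  0.001 -1.   ]
shift [0.0281 0.0823 0.3174]
```

>>> servo_tool([
  [255,0,0.003,0.024,0],
  [255,0,0.008,0.05,0],
  [255,0,0.014,0.076,0],
  [255,0,0.021,0.102,0],
  [255,0,0.028,0.128,0],
  [255,0,0.035,0.154,0],
  [255,0,0.042,0.18,0],
  [255,0,0.049,0.206,0],
  [255,0,0.056,0.23,0],
  [255,0,0.063,0.25,0],
])

```text
clock: 30.87
tool_pos: [0.4218, -0.1946, 0.2692]
tcp_rot: [1.315, 1.137, -1.297]
contact_force: [0.5, 0.4, -5.4]
opening: 0.0436
```

>>> servo_tool([
  [255,0.002,0.003,0.015,0],
  [255,0.006,0.007,0.03,0],
  [255,0.01,0.011,0.044,0],
  [255,0.016,0.015,0.056,0],
  [255,0.022,0.018,0.064,0],
  [255,0.03,0.019,0.067,0],
  [255,0.038,0.019,0.067,0],
  [255,0.045,0.019,0.067,0],
  [255,0.05,0.019,0.067,0],
  [255,0.05,0.019,0.067,0],
])

```text
clock: 31.7
tool_pos: [0.4319, -0.2625, 0.218]
tcp_rot: [1.315, 1.139, -1.297]
contact_force: [0.1, -0.2, -5.6]
opening: 0.0436
```

```bash
python3 -c "
from go import *
to((.4326,-.2623,.155))
im=vision.read_camera('scene')[:,:,::-1]
b=im[30:220,220:430].astype(float)
b=np.clip((b/255)**.5*255*1.1,0,255).astype('uint8')
cv2.imwrite('pics/h28.png',cv2.resize(b,(663,600),interpolation=3))
cv2.imwrite('pics/t28.png',vision.read_camera('top')[150:400,150:550,::-1])
"
```

```text
t 31.7 p [ 0.4319 -0.2625  0.218 ] row x,y,z -0.1268 -0.4049 0.218 F [ 0.1 -0.2 -5.6] open 0.0436 q [ 0.49  0.32 -0.07  1.9   0.02  0.91 -1.29]
yawneed 0.0012 Mx [ 0.011  0.004 -1.   ] axes: ex [0.01  1.    0.001] ey [ 0.005  0.001 -1.   ]
shift [ 0.0631 -0.      0.0001]
```

View pics/h28.png

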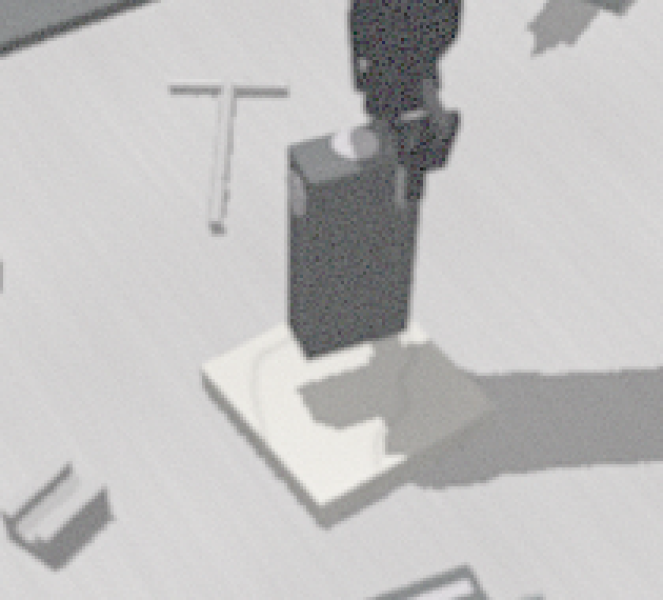

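View pics/t28.png

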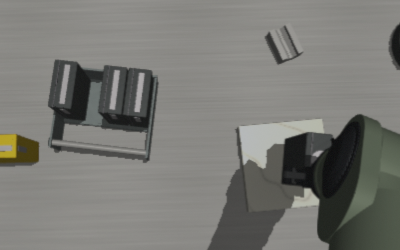

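The case hangs upright over the plate. I descend, slowly at the end.

>>> servo_tool([
  [255,0.008,0,0,0],
  [255,0.02,0,0,0],
  [255,0.032,0,0,0],
  [255,0.042,0,0,0],
  [255,0.05,0,0,0],
  [255,0.056,0,0,0],
  [255,0.06,0,0,0],
  [255,0.062,0,0,0],
  [255,0.063,0,0,0],
  [255,0.064,0,0,0],
])

```text
clock: 32.63
tool_pos: [0.4334, -0.263, 0.1554]
tcp_rot: [1.315, 1.136, -1.296]
contact_force: [0.2, 0.8, -6.0]
opening: 0.0431
```

>>> servo_tool([
  [255,0.0005,0,0,0],
  [255,0.001,0,0,0],
  [255,0.0015,0,0,0],
  [255,0.002,0,0,0],
  [255,0.0025,0,0,0],
  [255,0.003,0,0,0],
  [255,0.0035,0,0,0],
  [255,0.004,0,0,0],
  [255,0.0045,0,0,0],
  [255,0.005,0,0,0],
])

```text
clock: 33.47
tool_pos: [0.4347, -0.2632, 0.1518]
tcp_rot: [1.316, 1.134, -1.294]
contact_force: [-0.6, 3.6, 26.6]
opening: 0.0435
```

>>> servo_tool([
  [255,0.0005,0,0,0],
  [255,0.001,0,0,0],
  [255,0.0015,0,0,0],
  [255,0.002,0,0,0],
  [255,0.002,0,0,0],
  [255,0.002,0,0,0],
  [255,0.002,0,0,0],
  [255,0.002,0,0,0],
  [255,0.002,0,0,0],
  [255,0.002,0,0,0],
])

```text
clock: 34.3
tool_pos: [0.4367, -0.2636, 0.1517]
tcp_rot: [1.317, 1.13, -1.291]
contact_force: [-0.2, 3.3, 25.0]
opening: 0.0434
```

It touched down at z ≈ 0.152, pressing about 25 N. I ease the load slightly and look.

>>> servo_tool([
  [255,-0.001,0,0,0],
  [255,-0.002,0,0,0],
  [255,-0.002,0,0,0],
  [255,-0.002,0,0,0],
  [255,-0.002,0,0,0],
  [255,-0.002,0,0,0],
  [255,-0.002,0,0,0],
  [255,-0.002,0,0,0],
  [255,-0.002,0,0,0],
  [255,-0.002,0,0,0],
])

```text
clock: 35.13
tool_pos: [0.4367, -0.2636, 0.1537]
tcp_rot: [1.317, 1.13, -1.291]
contact_force: [0.9, 1.0, -5.7]
opening: 0.043
```

```bash
python3 -c "
from go import *
s,M,p=state()
im=vision.read_camera('scene')[:,:,::-1]
b=im[70:220,260:410].astype(float)
b=np.clip((b/255)**.5*255*1.1,0,255).astype('uint8')
cv2.imwrite('pics/h29.png',cv2.resize(b,(600,600),interpolation=3))
"
```

```text
t 35.13 p [ 0.4367 -0.2636  0.1537] row x,y,z -0.122 -0.4054 0.1537 F [ 0.9  1.  -5.7] open 0.043 q [ 0.48  0.41 -0.07  1.97  0.03  0.75 -1.3 ]
yawneed 0.0012 Mx [ 0.019  0.    -1.   ] axes: ex [0.019 1.    0.001] ey [ 0.003  0.001 -1.   ]
```

View pics/h29.png

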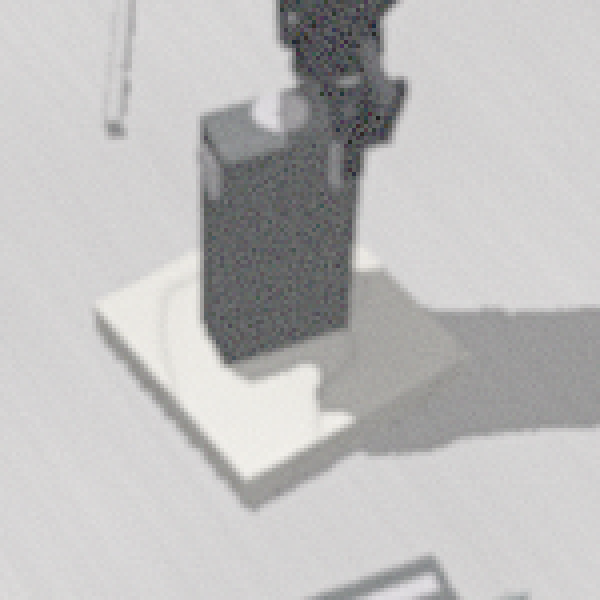

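```bash
python3 -c "
from go import *
P=onz('scene',[(260+228/4,70+363/4),(260+348/4,70+328/4),(260+203/4,70+320/4)],.034)
print(P.round(4)); print('centre',(P[1]+P[2])/2, np.linalg.norm(P[0]-P[1]),np.linalg.norm(P[0]-P[2]))
C=onz('scene',[(260+v[0]/4,70+v[1]/4) for v in ((95,308),(248,482),(468,354))],.034);print(C.round(4),(C[0]+C[2])/2)
s,M,p=state()
a=[onplane((260+u/4,70+v/4),p,.022) for u,v in ((228,363),(348,328),(222,170))];print(a)
"
```

```text
[[ 0.5117 -0.2583  0.034 ]
 [ 0.4283 -0.2434  0.034 ]
 [ 0.5071 -0.2986  0.034 ]]
centre [ 0.46768741 -0.27099352  0.034     ] 0.08479968334918414 0.0405594417395888
[[ 0.5635 -0.3447  0.034 ]
 [ 0.5503 -0.1688  0.034 ]
 [ 0.3727 -0.1842  0.034 ]] [ 0.46809851 -0.2644376   0.034     ]
t 35.18 p [ 0.4367 -0.2636  0.1537] row x,y,z -0.122 -0.4054 0.1537 F [ 0.4 -0.  -5.9] open 0.0435 q [ 0.48  0.41 -0.07  1.97  0.03  0.75 -1.3 ]
yawneed 0.0011 Mx [ 0.02  0.   -1.  ] axes: ex [0.019 1.    0.001] ey [ 0.003  0.001 -1.   ]
[array([ 0.0765, -0.111 ]), array([-0.0094, -0.1157]), array([0.079 , 0.0595])]
```

It sits centred within about 4 mm but is just off the surface again. I lower it by fractions of a millimetre to a light touch.

>>> servo_tool([
  [255,0.0002,0,0,0],
  [255,0.0004,0,0,0],
  [255,0.0006,0,0,0],
  [255,0.0008,0,0,0],
  [255,0.001,0,0,0],
  [255,0.0012,0,0,0],
  [255,0.0014,0,0,0],
  [255,0.0016,0,0,0],
  [255,0.0018,0,0,0],
  [255,0.0018,0,0,0],
])

```text
clock: 36.02
tool_pos: [0.4368, -0.2636, 0.1519]
tcp_rot: [1.317, 1.13, -1.291]
contact_force: [-0.9, -0.6, -5.0]
opening: 0.0437
```

>>> servo_tool([
  [255,0.0002,0,0,0],
  [255,0.0004,0,0,0],
  [255,0.0006,0,0,0],
  [255,0.0008,0,0,0],
  [255,0.001,0,0,0],
  [255,0.001,0,0,0],
  [255,0.001,0,0,0],
  [255,0.001,0,0,0],
  [255,0.001,0,0,0],
  [255,0.001,0,0,0],
])

```text
clock: 36.85
tool_pos: [0.4373, -0.2637, 0.1517]
tcp_rot: [1.317, 1.129, -1.29]
contact_force: [-2.3, 2.6, 13.0]
opening: 0.0436
```

The foot presses lightly on the plate. I release while holding position.

>>> servo_tool([
  [60,0,0,0,0],
  [30,0,0,0,0],
  [0,0,0,0,0],
  [0,0,0,0,0],
  [0,0,0,0,0],
  [0,0,0,0,0],
  [0,0,0,0,0],
  [0,0,0,0,0],
  [0,0,0,0,0],
  [0,0,0,0,0],
])

```text
clock: 37.68
tool_pos: [0.4373, -0.2637, 0.1517]
tcp_rot: [1.317, 1.129, -1.29]
contact_force: [0.0, 0.4, -0.4]
opening: 0.0854
```

```bash
python3 -c "
from go import *
s,M,p=state()
im=vision.read_camera('scene')[:,:,::-1]
b=im[70:220,260:410].astype(float)
b=np.clip((b/255)**.5*255*1.1,0,255).astype('uint8')
cv2.imwrite('pics/h30.png',cv2.resize(b,(600,600),interpolation=3))
"
```

```text
t 37.68 p [ 0.4373 -0.2637  0.1517] row x,y,z -0.1214 -0.4054 0.1517 F [ 0.   0.4 -0.4] open 0.0854 q [ 0.48  0.41 -0.07  1.97  0.03  0.74 -1.3 ]
yawneed 0.0011 Mx [ 0.021 -0.    -1.   ] axes: ex [0.021 1.    0.001] ey [ 0.002  0.001 -1.   ]
```

View pics/h30.png

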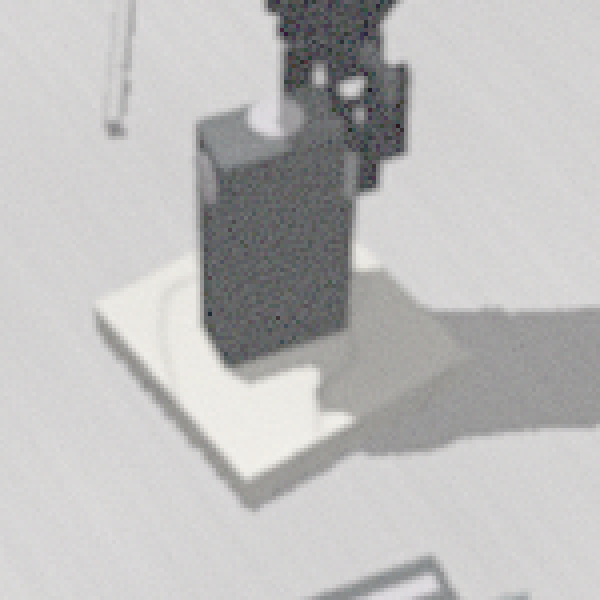

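It stands free on the plate and the forces are zero. I move straight up, then away toward the robot.

>>> servo_tool([
  [0,-0.01,-0.001,0,0],
  [0,-0.025,-0.002,0,0],
  [0,-0.045,-0.003,0,0],
  [0,-0.07,-0.004,0,0],
  [0,-0.095,-0.005,0,0],
  [0,-0.12,-0.006,0,0],
  [0,-0.14,-0.006,0,0],
  [0,-0.15,-0.006,0.02,0],
  [0,-0.15,-0.006,0.045,0],
  [0,-0.15,-0.006,0.07,0],
])

```text
clock: 38.57
tool_pos: [0.419, -0.3329, 0.3032]
tcp_rot: [1.316, 1.127, -1.288]
contact_force: [0.2, -0.7, -0.3]
opening: 0.0856
```

>>> servo_tool([
  [0,0,0,0.025,0],
  [0,0,0,0.05,0],
  [0,0,0,0.075,0],
  [0,0,0,0.1,0],
  [0,0,-0.01,0.125,0],
  [0,0,-0.02,0.15,0],
  [0,0,-0.03,0.17,0],
  [0,0,-0.04,0.19,0],
  [0,0,-0.04,0.2,0],
  [0,0,-0.04,0.2,0],
])

```text
clock: 39.4
tool_pos: [0.3518, -0.5277, 0.3024]
tcp_rot: [1.318, 1.125, -1.291]
contact_force: [0.7, -0.1, 0.4]
opening: 0.0859
```

```bash
python3 -c "
from go import *
s,M,p=state()
a=vision.read_camera('scene')[:,:,::-1];t=vision.read_camera('top')[:,:,::-1]
cv2.imwrite('pics/fs.png',a);cv2.imwrite('pics/ft.png',t)
f=lambda b:np.clip((b.astype(float)/255)**.6*255*1.1,0,255).astype('uint8')
cv2.imwrite('pics/fin.png',np.hstack([cv2.resize(f(a[80:340,210:450]),(390,422)),cv2.resize(f(t[150:400,180:520]),(410,422))]))
g=cv2.cvtColor(t,cv2.COLOR_BGR2GRAY)
N,l,st,cc=cv2.connectedComponentsWithStats((g[195:315,185:320]>125).astype('uint8'))
for i in range(1,N):
  if 130<st[i,4]<260: print(st[i],cc[i]+[185,195])
"
```

```text
t 39.4 p [ 0.3518 -0.5277  0.3024] row x,y,z -0.1708 -0.6784 0.3024 F [ 0.7 -0.1  0.4] open 0.0859 q [ 0.86  0.45  0.05  1.47 -0.04  1.2  -0.78]
yawneed -0.0003 Mx [ 0.022 -0.002 -1.   ] axes: ex [ 0.023  1.    -0.   ] ey [ 0.001 -0.    -1.   ]
[ 25  20  10  39 188] [214.23404255 233.7712766 ]
[ 75  25  10  40 194] [264.2371134  239.45876289]
[100  28   9  39 196] [289.07142857 241.94387755]
[  0  61  17  18 253] [192.7312253  264.62055336]
[ 17  96  94  13 199] [249.35678392 297.05025126]
```

View pics/fin.png

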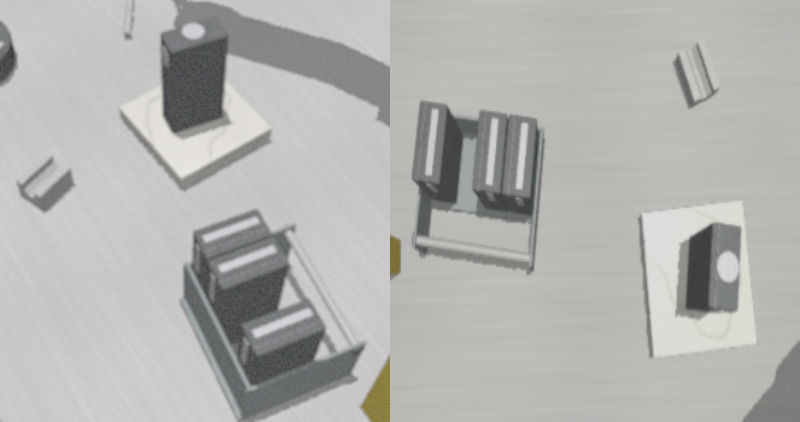

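```bash
python3 -c "
from go import *
def disc(n,x0,y0,x1,y1,th):
    g=cv2.cvtColor(cv2.imread(f'pics/{n}.png'),cv2.COLOR_BGR2GRAY)[y0:y1,x0:x1]
    N,l,st,cc=cv2.connectedComponentsWithStats((g>th).astype('uint8'))
    return [(st[i,2:].tolist(),(cc[i]+[x0,y0]).round(1)) for i in range(1,N) if 40<st[i,4]<400]
a=disc('fs',314,89,346,112,120);b=disc('ft',448,292,482,322,125);print(a,b)
A=[q for q in a][0][1]
for q in b: print(onz('top',[q[1]],.214),tri(A,q[1]))
d=cv2.absdiff(cv2.imread('pics/ft.png'),cv2.imread('pics/top0.png'))[165:220,410:460];print('vee diff',d.max(),d.mean())
print(ticket.job_done())
"
```

```text
[([14, 10, 101], array([328.3,  98.8]))] []
vee diff 7 3.4696969696969697
the job is handed in; nothing more can be done
None
```

The disc case is now standing upright near the middle of the stone plate. It was tipped out, left leaning on the bar by itself at about 32°, gripped by its spine and lifted out. I set it down under light load before opening the jaws. The job was handed in at about 39 s of the 64 s allowed.

**What differed from the plan:**
- **Pulling:** The shut fingertips sit about 24 mm short of where the TCP reads. My first three pulls slipped or skimmed over the top, and each time the case rocked back upright.
- **Force on the first pull:** The wrist read about 49 N, probably the fingertips bearing on the case. That is well under the 120 N wrist limit. If it counts as the gripper's body pressing, it is over the 40 N limit.
- **Extra step:** The tool cannot tilt, so the case would have come out leaning. I swung it back on the rack's lip to about 15° before lifting, then straightened it in the grip by pushing it against the rack bar. Otherwise it would have rocked onto its foot at release.
- **Setting down:** The first touchdown pressed about 25 N. I lifted a fraction of a millimetre and set it down again with about 13 N before opening.

**Last checks:**
- **Other cases:** All three stand where they were, with their strips within 0.3 px of the start.
- **Vee block:** Its picture is unchanged.
- **Disc case:** It looks upright in both views. Its foot was about 4 mm from the plate's centre, measured while it was still held just above the plate. The final two-view check of the disc failed because its mark was not picked out in the top picture, so the end position rests on that earlier measurement and the final pictures.
- **Robot:** The gripper was clear of everything, with no force on it.

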